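# Set the bush pockets on the stop rail with a setting gauge

### The arm

A 6-joint arm with a two-finger parallel gripper is mounted at the origin on a cart in front of the work surface, level with it; the furniture and walls round the work are solid. World frame = base frame: x ahead of the robot, y to its left, z up, the work surface at z = 0. Lengths are in mm, angles in rad, forces in N, time in s.
With the tool pointing down it reaches from about 275 to 1000 mm from the base axis. Payload 8.4 kg.
Tool frame: the origin (TCP) lies midway between the tips of the shut fingers; the grasp point (between the pads) lies behind it (r.pinch_z is the z of the grasp point in the tool frame, in mm); z points along the fingers, y is the direction in which the jaws open and shut (so a half turn about z gives the same grasp; the last joint's range is limited). The gripper opens to 85 mm and grips with 20 to 120 N. Pads are 22 mm wide; open, the fingers measure 114 mm over their backs; the gripper's body (76 mm by 85 mm) begins 54 mm behind the grasp point. The pads swing forward as they close: fully open they stand 13 mm farther back than shut.
Start: joints at [-1.171, 0.353, 1.633, -0, 1.155, -0.002], TCP at [244.421, -575.227, 231.281] pointing down, gripper open.
Joint ranges: [-2.63, 2.63], [-0.92, 2.1], [0.06, 2.66], [-1.3, 4.44], [0, 2.69], [-3.02, 3.02]. Speed limits (rad/s): [2.22, 2.22, 2.79, 3.14, 3.14, 3.14].

### API

Orientations are given as [roll, pitch, yaw] about the fixed x, y, z axes, in that order (R = Rz(yaw) Ry(pitch) Rx(roll)).
In Python, from rig import r, optics, ticket gives the robot as it stands.
- The arm moves only by the shell command python3 -m jog 'ROWS' [FORCE]. ROWS is text: rows parted by semicolons, each of 7 numbers parted by spaces: the closure in counts, from 0 (fully open) to 255 (shut), then the shift along the tool's x, y, z in mm, then the turn, a rotation vector about the tool's x, y, z in degrees. A call has 1 to 5 rows; each row shifts and turns the pose as measured when the row begins, along the tool's axes as they then stand; what a row does not reach is not made up. A row lasts 1/12 s, in which the tool goes at most 41.7 mm and 7.16 degrees, less where a joint would pass 70% of its speed; a pose out of reach is approached as far as the arm can. A call with a gripper value outside its range is refused whole. The fingers move at their own pace and stop on an object; FORCE is the grip in N (left out, the last holds). Time passes only in rows, so rows that do not move let the fingers close. It gives the time, the measured TCP pose, the force and the opening at its end, in the units of the state.
- r.sense(): the state, without advancing time (a new reading comes with each control period).
- optics.grab_frame(name): name is "scene" or "top"; returns the picture (384x512x3 uint8, red, green, blue); there is no depth.
- optics.camera_info(name): a dict with "fx", "fy", "cx", "cy" (pixels), "dist" ([k1, k2, p1, p2, k3] as OpenCV has them; the pictures are not rectified), "world_from_camera" (4x4, takes a point from camera to world coordinates). Camera axes: x right, y down, z forward; pixel columns grow to the right and rows downward; lengths in mm; the calibration is good to about 2 mm. A picture is of the moment at which its call begins. camera_info takes no time and is no camera call.
- ticket.sign_off(): hands the job in, once; it reports no verdict.
The state is a dict: "clock": time; "qpos": joint angles; "qvel": joint speeds; "joint_efforts": joint torques, N m; "eef_pos": TCP position; "tcp_rot": TCP orientation; "contact_force": force on the tool from outside, world axes, zero at the start; "wrist_torque": the same for the moment, N m; "opening": opening from 0.0 (shut) to 1.0 (fully open).
Only numpy, scipy, OpenCV 4.12 (cv2) and the standard library are available. Lean on these libraries where they do the work, as an engineer would, in place of code of your own. Each camera call takes 0.05 s, during which the arm holds its last target.

### The job

Set the three sliding stops on the rail to equal gaps with the setting gauge, starting at the end stop: lower the hooked gauge over each stop in turn and draw it towards the end stop until the gauge's spacer block beds with a light but sure press against the stop before it, without shoving that one. Then stand the gauge upright in its tray again, and leave the bushes and other things where they are.

Things in the scene. Friction and masses are not known exactly. Their poses are not given: they have to be found in the camera images.
- rail: Stop rail fixed on the desk: aluminium bar 290 mm long, 40 mm wide, 24 mm high, groove along its top. Origin at the centre of its underside; y runs along the bar to the end stop, z up. Three sliding stops and the end stop stand on it; 36 mm bushes will later stand in the gaps, so all gaps are to come out alike.
- end_stop: Fixed dark steel block at the +y end of the rail, 34 mm wide, 20 mm long, 40 mm high over the bar's top. Origin at the centre of its bearing face (it looks to -y, to the sliding stops), 44 mm above the desk; y along the rail. Rigid: force climbs at once on touching. Never more than 20 N between the gauge and any stop.
- stop_1: The one nearest the end stop of three alike dark steel stops on the rail: blade 12 mm thick along the rail, 26 mm wide, 40 mm high, top rounded; 5 mm high foot, equally thick, 52 mm wide; plunger knob at -x. Origin: blade centre, 44 mm over the desk; y to the end stop. Drag fit: slides at about 9 N, stays where left. Once set it would be shoved at about 9 N: press 3 to 7 N on it.
- stop_2: The middle one of three alike dark steel stops on the rail: blade 12 mm thick along the rail, 26 mm wide, 40 mm high, top rounded; 5 mm high foot, equally thick, 52 mm wide; plunger knob at -x. Origin: blade centre, 44 mm over the desk; y to the end stop. Drag fit: slides at about 9 N, stays where left. Once set it would be shoved at about 9 N: press 3 to 7 N on it.
- stop_3: The farthest one of three alike dark steel stops on the rail: blade 12 mm thick along the rail, 26 mm wide, 40 mm high, top rounded; 5 mm high foot, equally thick, 52 mm wide; plunger knob at -x. Origin: blade centre, 44 mm over the desk; y to the end stop. Drag fit: slides at about 9 N, stays where left. Once set it would be shoved at about 9 N: press 3 to 7 N on it.
- gauge_center (a point): Setting gauge (loose, steel, 0.2 to 0.4 kg): upright spacer block 34 mm wide (x), 34 mm thick (y), 52 mm high, with a hook at its -y side. Point: the block's centre, 26 mm above its underside; z up. Grip it firmly across x, half-way up, in line with the drag. Its +y face, 17 mm from the centre, is the bearing face; in use it looks to the end stop.
- gauge_slot (a point): Middle of the gauge's 17 mm slot (between block and hook leg), where a stop's blade goes in with 2.5 mm play each side; 25.5 mm to -y of the block's centre, 20 mm above the block's underside. An arm 26 mm wide bridges the slot 42 mm above the block's underside; the leg, 8 mm thick with a rounded foot, ends 8 mm above it.
- gauge: The same gauge; origin at the centre of the block's underside. In use the block hangs about 3 mm over the bar (its arm then clears the blade by 5 mm) and the leg draws the stop. Leg on the blade and bearing face on the neighbour give a clear gap of 39 mm: blade centre 45 mm from the end stop's face or 51 mm from the next blade's centre.
- gauge_tray: Shallow fixed wooden tray of the gauge, 90 mm (x) by 120 mm (y), rim 10 mm high and 6 mm thick, inner floor 6 mm above the desk. Origin at the centre of its underside.
- bush_00_c (a point): Loose turned steel bush, 36 mm in diameter and height, waiting on the marker's base plate behind the rail; point at its centre. A bystander, to be left alone.
- bush_01_c (a point): Second such bush on the base plate. A bystander, to be left alone.
- bush_02_c (a point): Third such bush on the base plate. A bystander, to be left alone.
- hex_key: Hex key, 28 x 78 x 6 mm, on the desk. A bystander, to be left alone.
- pin_case: Dark plastic case, 52 x 85 x 22 mm, at the right. A bystander, to be left alone.
Not all that is in view belongs to the job. There is more than one size of the gauge; the job needs the larger.

How it is judged (in metres and radians):
On the way, in this order (a step that is already met when the one before it is completed fails the run):
1. the gauge is drawn up at stop 1: its hook bears on that stop and its spacer block on the end stop, both with more than 2 N at once, gap 39 mm within 1.5 mm (contact force between gauge and stop_1 above 2 N and contact force between gauge and end_stop above 2 N and y of stop_1 in the frame of end_stop between -0.0465 and -0.0435 m), for 0.1 s.
2. the gauge is drawn up at stop 2: its hook bears on that stop and its spacer block on the stop before it, both with more than 2 N at once, gap 39 mm within 1.5 mm (contact force between gauge and stop_2 above 2 N and contact force between gauge and stop_1 above 2 N and y of stop_2 in the frame of stop_1 between -0.0525 and -0.0495 m), for 0.1 s.
3. the gauge is drawn up at stop 3: its hook bears on that stop and its spacer block on the stop before it, both with more than 2 N at once, gap 39 mm within 1.5 mm (contact force between gauge and stop_3 above 2 N and contact force between gauge and stop_2 above 2 N and y of stop_3 in the frame of stop_2 between -0.0525 and -0.0495 m), for 0.1 s.
At the end, for the whole second after the job is handed in: All three clear gaps (end stop to stop 1, 1 to 2, 2 to 3) are 39 mm, each within 1.5 mm; the gauge stands upright (within 0.1 rad) on the floor of its tray, its block inside the rim, at rest (y of stop_1 in the frame of end_stop between -0.0465 and -0.0435 m and y of stop_2 in the frame of stop_1 between -0.0525 and -0.0495 m and y of stop_3 in the frame of stop_2 between -0.0525 and -0.0495 m and x of gauge_center in the frame of gauge_tray between -0.028 and 0.028 m and y of gauge_center in the frame of gauge_tray between -0.043 and 0.043 m and z of gauge_center in the frame of gauge_tray between 0.026 and 0.038 m and angle between gauge_center's own z axis and vertical below 0.1 rad and linear speed of gauge below 0.01 m/s); the robot touches nothing.
It fails at once if the gauge is pressed harder than 20 N against the end stop or a sliding stop (contact force between gauge and end_stop above 20 N or contact force between gauge and stop_1 above 20 N or contact force between gauge and stop_2 above 20 N or contact force between gauge and stop_3 above 20 N).
It fails at once if while the next stop is drawn up, a stop already set is pressed by the gauge with more than 8 N, so that it is all but shoved ((contact force between gauge and stop_2 above 1 N and contact force between gauge and stop_1 above 8 N and y of gauge in the frame of stop_1 below 0 m) or (contact force between gauge and stop_3 above 1 N and contact force between gauge and stop_2 above 8 N and y of gauge in the frame of stop_2 below 0 m)).
It fails at once if a bystander (a loose bush, the hex key or the pin case) is moved by more than 15 mm (distance of any of bush_00_c, bush_01_c, bush_02_c, hex_key, pin_case from where it was at the start of the episode above 0.015 m).
It also fails if it takes over 72 s, if anything falls off the work surface, if the arm or the gripper's body presses on something with over 40 N, if the wrist force passes 120 N, or if a joint passes its speed limit or range.

## Working session

There is one attempt and no reset: what is moved stays moved. The work goes in short steps, Python scripts to look and compute and a shell command to move; the robot and the scene stay as the last step left them, time stands still between calls to the robot, and variables do not carry over. Pictures are saved under pics/ and viewed, and the job is handed in when it is done.

```bash
ls; mkdir -p pics; python3 - <<'E'
from rig import r, optics, ticket
import cv2, numpy as np
s=r.sense(); print(s, r.pinch_z)
for n in("scene","top"):
    im=optics.grab_frame(n); cv2.imwrite(f"pics/{n}0.png",im[:,:,::-1])
    np.save(f"pics/{n}0.npy",im)
    c=optics.camera_info(n); print(n,c)
E
```

```text
pics
{'clock': 0.0, 'qpos': array([-1.17138301e+00,  3.53639464e-01,  1.63414424e+00, -2.70414942e-05,
        1.15521330e+00, -2.37752224e-03]), 'qvel': array([-1.27841399e-04, -1.02665966e-04,  5.76002774e-05,  4.80000606e-04,
        1.85392829e-03, -1.70378245e-04]), 'joint_efforts': array([-2.46195159e-04, -6.05258417e+01, -3.42058361e+01, -1.53262158e-04,
        9.68861481e-03, -3.89691547e-05]), 'eef_pos': array([ 244.23302924, -574.77618455,  230.56278983]), 'tcp_rot': array([-3.14018825e+00,  2.13854611e-05,  4.01801784e-01]), 'contact_force': array([-0.02327193,  0.40457416,  0.01575657]), 'wrist_torque': array([ 1.59925501e-03,  5.42933944e-06, -2.60112892e-02]), 'opening': 0.9963360264564639} -18.700000000000003
scene {'fx': 367.11615960375536, 'fy': 367.11615960375536, 'cx': 260.19072437406487, 'cy': 189.28789567079542, 'dist': array([-0.09960308,  0.        ,  0.        ,  0.        ,  0.        ]), 'world_from_camera': array([[ 5.29387051e-01, -3.48828192e-01,  7.73348720e-01,
        -5.17823505e+02],
       [-8.48375846e-01, -2.14670739e-01,  4.83916210e-01,
        -8.08365823e+02],
       [-2.78827506e-03, -9.12269349e-01, -4.09581322e-01,
         5.88676076e+02],
       [ 0.00000000e+00,  0.00000000e+00,  0.00000000e+00,
         1.00000000e+00]])}
top {'fx': 462.21042746084555, 'fy': 462.21042746084555, 'cx': 253.93952445611907, 'cy': 192.82734150932416, 'dist': array([-0.1420432,  0.       ,  0.       ,  0.       ,  0.       ]), 'world_from_camera': array([[ 2.97557205e-02, -9.84128327e-01,  1.74945799e-01,
         2.63309548e+02],
       [-9.99535424e-01, -2.81404743e-02,  1.17068189e-02,
        -1.74584520e+02],
       [-6.59795432e-03, -1.75212868e-01, -9.84508465e-01,
         1.36129490e+03],
       [ 0.00000000e+00,  0.00000000e+00,  0.00000000e+00,
         1.00000000e+00]])}
```

View pics/scene0.png

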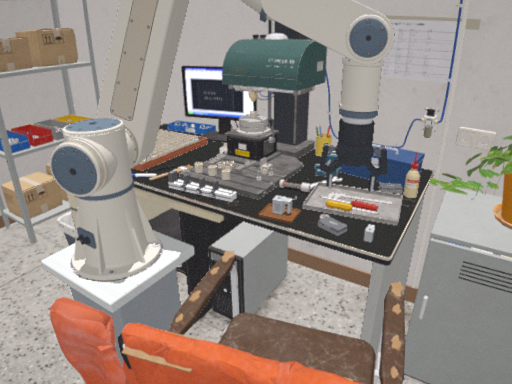

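View pics/top0.png

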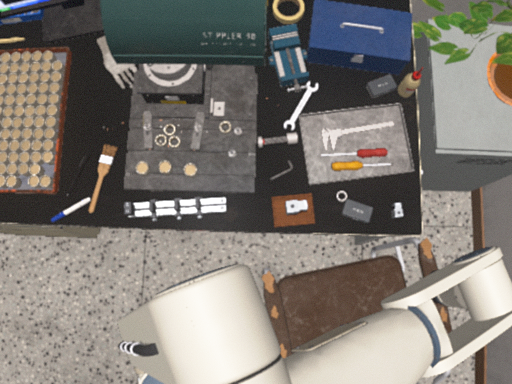

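The top view shows the rail at about (175,207), a brown tray with a gauge at (293,210), and a second gauge-like part at (397,210). I'll enlarge these.

```bash
python3 - <<'E'
import cv2, numpy as np
t=cv2.imread("pics/top0.png"); s=cv2.imread("pics/scene0.png")
a=cv2.resize(t[190:226,115:240],None,fx=6,fy=6,interpolation=cv2.INTER_CUBIC)
b=cv2.resize(t[185:230,265:412],None,fx=5,fy=5,interpolation=cv2.INTER_CUBIC)
c=np.zeros((a.shape[0]+b.shape[0],800,3),np.uint8); c[:a.shape[0],:a.shape[1]]=a; c[a.shape[0]:,:b.shape[1]]=b
cv2.imwrite("pics/t1.png",c)
cv2.imwrite("pics/s1.png",cv2.resize(s[150:250,150:400],None,fx=3.2,fy=3.2,interpolation=cv2.INTER_CUBIC))
E
```

```text
(no output)
```

View pics/t1.png

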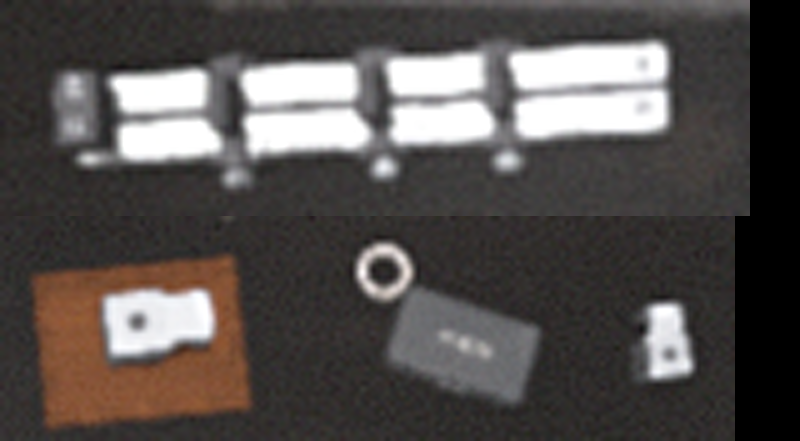

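View pics/s1.png

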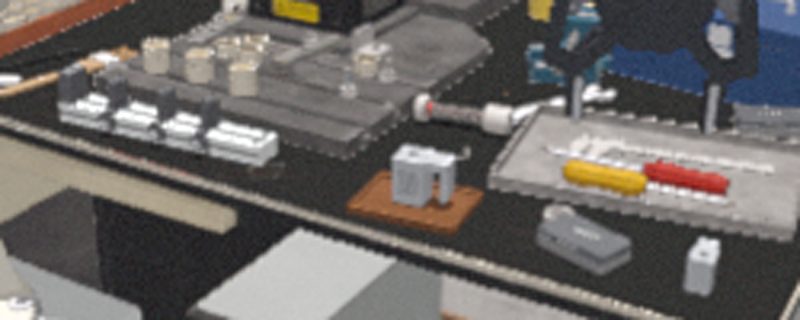

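The job's gauge is the one in the brown tray at top (293,207): block plus arm measures about 22 px by 14 px at 2.8 mm/px, so about 60 x 37 mm, hook towards -y. The piece at (397,210) is clearly smaller, a decoy. Enlarged crop confirms it. Now I'll measure.

```bash
cat > h.py <<'E'
import cv2, numpy as np
from rig import r, optics, ticket
def cast(name,uv,z):
    c=optics.camera_info(name); K=np.array([[c['fx'],0,c['cx']],[0,c['fy'],c['cy']],[0,0,1]])
    p=cv2.undistortPoints(np.asarray(uv,float).reshape(-1,1,2),K,np.asarray(c['dist'])).reshape(-1,2)
    T=c['world_from_camera']; d=np.c_[p,np.ones(len(p))]@T[:3,:3].T; o=T[:3,3]
    return o+d*((z-o[2])/d[:,2])[:,None]
def proj(name,P):
    c=optics.camera_info(name); K=np.array([[c['fx'],0,c['cx']],[0,c['fy'],c['cy']],[0,0,1]])
    T=np.linalg.inv(c['world_from_camera']); 
    return cv2.projectPoints(np.asarray(P,float).reshape(-1,1,3),cv2.Rodrigues(T[:3,:3])[0],T[:3,3],K,np.asarray(c['dist']))[0].reshape(-1,2)
def tri(uv1,uv2):
    o=[];d=[]
    for n,uv in(("top",uv1),("scene",uv2)):
        a=cast(n,[uv],0)[0];b=cast(n,[uv],100)[0]; o.append(a);d.append((b-a)/np.linalg.norm(b-a))
    A=sum(np.eye(3)-np.outer(x,x) for x in d); B=sum((np.eye(3)-np.outer(x,x))@y for x,y in zip(d,o))
    return np.linalg.solve(A,B)
def contour(im,box,f,k=8):
    x0,y0,x1,y1=box; c=cv2.resize(im[y0:y1,x0:x1],None,fx=k,fy=k,interpolation=cv2.INTER_CUBIC)
    m=f(c).astype(np.uint8); cs,_=cv2.findContours(m,cv2.RETR_EXTERNAL,cv2.CHAIN_APPROX_NONE)
    cs=sorted(cs,key=cv2.contourArea)[::-1]
    return [((q.reshape(-1,2)+.5)/k-.5+[x0,y0]) for q in cs]
def rect(P):
    (c,wh,a)=cv2.minAreaRect(P[:,:2].astype(np.float32)); return np.round(c,1),np.round(wh,1),round(a,2)
E
python3 - <<'E'
from h import *
im=np.load("pics/top0.npy")
g=contour(im,(280,190,312,224),lambda c:(c.min(2)>135))
print("gauge",rect(cast("top",g[0],58)),len(g[0]), g[0].min(0),g[0].max(0))
tr=contour(im,(265,185,322,232),lambda c:((c[...,0].astype(int)-c[...,2]>25)|(c.min(2)>120)))
print("tray",rect(cast("top",tr[0],10)))
rl=contour(im,(118,192,235,224),lambda c:(c.min(2)>150))
P=np.vstack([cast("top",q,24) for q in rl if len(q)>60])
print("rail",rect(P))
for q in rl:
    if len(q)>60: print(rect(cast("top",q,24)))
b=contour(im,(118,192,235,224),lambda c:(c.min(2)>55)); print("all",rect(cast("top",b[0],24)),)
E
```

```text
gauge (array([ 462.6, -281.2]), array([37.2, 63.2]), 10.45) 489 [285.1875 199.1875] [307.5625 212.5625]
tray (array([ 456.3, -274.7]), array([ 95.1, 125.1]), 7.02)
rail (array([445.9,  70.3]), array([ 58.7, 299.1]), 5.17)
(array([462.5, -38.9]), array([45.3, 78.4]), 5.13)
(array([449.7,  99.9]), array([45.3, 64.8]), 5.62)
(array([456.1,  33.7]), array([45.6, 53.3]), 6.43)
(array([443.8, 169.2]), array([44.3, 54.8]), 6.86)
(array([456.5, 216.8]), array([11.1,  8.7]), 4.42)
(array([421.9,  59.7]), array([8.9, 9.6]), 3.17)
(array([426.9,  -0.5]), array([ 7.7, 10.3]), 1.76)
(array([436.6, 215.1]), array([6.7, 9.2]), 1.82)
all (array([451.1,  63. ]), array([ 94.5, 332.4]), 1.78)
```

```bash
python3 - <<'E'
from h import *
im=np.load("pics/top0.npy")
g=contour(im,(280,190,312,224),lambda c:(c.min(2)>135))[0]
P=cast("top",g,58)
for th in (115,135,155,175):
    P=cast("top",contour(im,(280,190,312,224),lambda c:(c.min(2)>th))[0],58)
    print(th,rect(P))
h=contour(im,(288,202,297,210),lambda c:(c.min(2)<130))
for q in h[:2]: print("hole",q.mean(0),len(q),cast("top",[q.mean(0)],58))
# yaw: far +x edge of arm/block by y bins
P=cast("top",g,58)
for y in range(-310,-250,5):
    s=P[(abs(P[:,1]-y)<2.5)]
    print(y,s[:,0].max().round(1),s[:,0].min().round(1))
# rail profile along segment: dark bands along rail
u=np.array([-0.0896,0.996]); v=np.array([0.996,0.0896])
gray=im.min(2).astype(np.float32)
for off in (-6,8):
  c0=np.array([451,85.])
  ss=np.arange(-165,165,1.0)
  XY=c0+ss[:,None]*u+off*v
  uv=proj("top",np.c_[XY,np.full(len(ss),24.)]).astype(np.float32)
  val=cv2.remap(gray,uv[None,:,0],uv[None,:,1],cv2.INTER_CUBIC)[0]
  b=val>130; e=np.where(np.diff(b.astype(int)))[0]
  print(off,[(round(float(ss[i]+(130-val[i])/(val[i+1]-val[i])),1),'up' if b[i+1] else 'dn') for i in e])
# x profile across rail
for s0 in (-130,-30,30,):
  ss=np.arange(-40,40,1.)
  XY=np.array([451,85.])+s0*u+ss[:,None]*v
  uv=proj("top",np.c_[XY,np.full(len(ss),24.)]).astype(np.float32)
  val=cv2.remap(gray,uv[None,:,0],uv[None,:,1],cv2.INTER_CUBIC)[0]
  print(s0,val[::2].astype(int))
E
```

```text
115 (array([ 462.4, -281.2]), array([38.6, 64.5]), 10.26)
135 (array([ 462.6, -281.2]), array([37.2, 63.2]), 10.45)
155 (array([ 462.8, -281.1]), array([36. , 62.3]), 11.38)
175 (array([ 462.9, -281.1]), array([34.8, 61.2]), 11.38)
hole [292.0390625  205.74739583] 48 [[ 460.60609908 -268.79492352   58.        ]]
-310 479.6 451.1
-305 480.6 450.6
-300 480.5 450.8
-295 479.3 449.9
-290 477.7 446.2
-285 478.9 444.3
-280 479.9 443.8
-275 479.8 442.5
-270 479.7 441.3
-265 478.8 441.2
-260 477.6 440.7
-255 476.3 440.6
-6 [(-163.2, 'up'), (-86.7, 'dn'), (-76.0, 'up'), (-26.3, 'dn'), (-12.5, 'up'), (46.9, 'dn'), (61.2, 'up'), (109.7, 'dn'), (125.3, 'up'), (135.7, 'dn')]
8 [(-163.8, 'up'), (-87.0, 'dn'), (-75.7, 'up'), (-25.6, 'dn'), (-13.1, 'up'), (45.9, 'dn'), (62.2, 'up'), (109.5, 'dn')]
-130 [ 60  62  66  68  67  62  56  49  70 116 201 256 255 255 255 255 254 260
 250 193 140 141 211 255 256 255 255 255 254 264 244 173  90  43  50  53
  53  53  59  68]
-30 [ 51  55  67  83  93  86  73  71  89 125 190 240 252 254 245 234 237 249
 240 181 129 126 184 238 255 258 260 261 262 266 248 183 117  79  66  56
  52  53  53  54]
30 [ 50  47  48  51  51  47  38  45  83 138 216 262 257 255 254 254 254 256
 262 208 165 183 227 261 255 254 254 255 257 254 243 162  77  46  41  47
  45  47  51  52]
```

```bash
python3 -m jog '0 0 0 0 0 0 -7; 0 0 0 0 0 0 -7; 0 0 0 0 0 0 -7; 0 0 0 0 0 0 -7; 0 0 0 0 0 0 -7' 60
```

```text
clock: 0.52
eef_pos: [243.7, -573.5, 228.3]
tcp_rot: [-3.137, -0.003, 1.025]
contact_force: [0.1, -0.1, -0.1]
opening: 0.998
```

```bash
python3 -m jog '0 0 0 0 0 0 -7; 0 0 0 0 0 0 -7; 0 0 0 0 0 0 -7; 0 0 0 0 0 0 -7; 0 0 0 0 0 0 -7' ; python3 -m jog '0 0 0 0 0 0 -6; 0 0 0 0 0 0 0'
```

```text
clock: 0.93
eef_pos: [243.1, -572.0, 226.0]
tcp_rot: [-3.138, -0.009, 1.65]
contact_force: [0.8, -0.2, 0.4]
opening: 0.996
clock: 1.1
eef_pos: [242.8, -571.5, 225.1]
tcp_rot: [-3.139, -0.011, 1.766]
contact_force: [-0.3, 0.2, -0.2]
opening: 1.002
```

```bash
python3 -m jog '0 26 27 -0.5 0 -0.3 0; 0 26 27 -0.5 0 -0.3 0; 0 26 27 -0.5 0 -0.1 0;0 26 27 -0.5 0 0 0;0 26 27 -0.5 0 0 0' ; python3 -m jog '0 26 27 -0.5 0 0 0;0 26 27 -0.5 0 0 0;0 26 27 -0.5 0 0 0;0 15 20 -0.5 0 0 0; 0 0 0 -0.5 0 0 0'
```

```text
clock: 1.52
eef_pos: [350.0, -418.7, 225.6]
tcp_rot: [-3.137, 0.002, 1.738]
contact_force: [0.5, 0.5, 0.2]
opening: 1.001
clock: 1.93
eef_pos: [439.9, -299.5, 227.2]
tcp_rot: [-3.138, 0.0, 1.72]
contact_force: [1.4, 0.4, -0.1]
opening: 0.999
```

```bash
python3 -m jog '0 14 12.5 20 0 0 -1.3; 0 14 12.5 30 0 0 0; 0 0 0 35 0 0 0;0 0 0 20 0 0 0; 0 0 0 0 0 0 0';python3 - <<'E'
from h import *
for n in("scene","top"):
    im=optics.grab_frame(n); cv2.imwrite(f"pics/{n}2.png",im[:,:,::-1])
t=cv2.imread("pics/top2.png"); s=cv2.imread("pics/scene2.png")
a=cv2.resize(t[150:250,230:350],(480,400),interpolation=2); b=cv2.resize(s[130:230,230:310],(320,400),interpolation=2)
cv2.imwrite("pics/c2.png",np.hstack([a,b]))
E
```

```text
clock: 2.35
eef_pos: [463.4, -266.7, 120.9]
tcp_rot: [3.14, 0.005, 1.731]
contact_force: [-1.6, 0.1, 0.3]
opening: 0.993
```

View pics/c2.png

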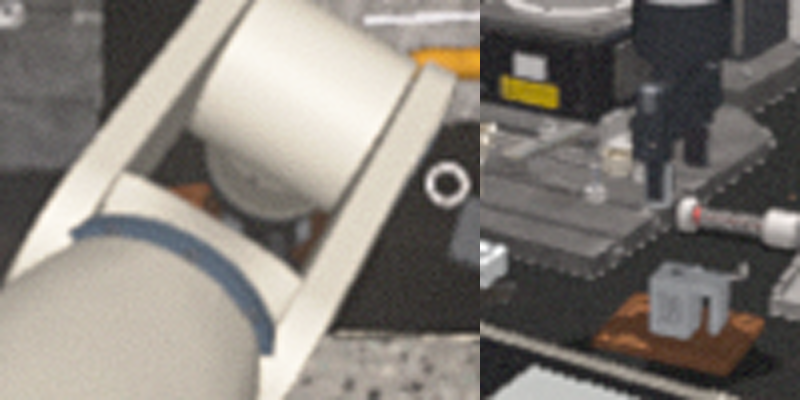

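The scene crop (gripper at (655,150), gauge below at (690,300)) shows the fingers straddling above the gauge in its tray. I'll descend.

```bash
python3 -m jog '0 -1.6 -3.1 30 0 0 -0.8; 0 0 0 30 0 0 0; 0 0 0 25 0 0 0;0 0 0 10 0 0 0; 0 0 0 0 0 0 0'
```

```text
clock: 2.87
eef_pos: [468.9, -277.6, 35.9]
tcp_rot: [3.125, 0.018, 1.737]
contact_force: [-0.6, 0.8, -0.4]
opening: 0.998
```

```bash
cat >> h.py <<'E'
from scipy.spatial.transform import Rotation as Ro
def to(x,y,z,yawdeg):
    s=r.sense(); R=Ro.from_euler('xyz',s['tcp_rot']); T=Ro.from_euler('xyz',[np.pi,0,np.radians(yawdeg)])
    d=R.inv().apply(np.array([x,y,z])-s['eef_pos']); w=np.degrees((R.inv()*T).as_rotvec())
    print("clk %.2f"%s['clock'],"pos",s['eef_pos'].round(1),"rot",s['tcp_rot'].round(4),"F",s['contact_force'].round(1),"op",round(s['opening'],3),"\n SHIFT",d.round(2),"TURN",w.round(2))
E
python3 -c "
from h import *
to(460.6,-268.8,10,100)"
```

```text
clk 2.87 pos [ 468.9 -277.6   35.9] rot [3.1253 0.0185 1.737 ] F [-0.6  0.8 -0.4] op 0.998 
 SHIFT [10.52 -7.14 25.63] TURN [ 0.93  1.06 -0.47]
```

```bash
python3 -m jog '0 10.5 -7.1 0 0.9 1 -0.5; 0 0 0 0 0 0 0';python3 -c "
from h import *
to(460.6,-268.8,10,100)"
```

```text
clock: 3.03
eef_pos: [460.5, -269.0, 38.1]
tcp_rot: [3.141, 0.001, 1.745]
contact_force: [0.4, 0.9, 0.7]
opening: 0.996
clk 3.03 pos [ 460.5 -269.    38.1] rot [3.1410e+00 8.0000e-04 1.7448e+00] F [0.4 0.9 0.7] op 0.996 
 SHIFT [ 0.18  0.16 28.12] TURN [ 0.04  0.05 -0.03]
```

```bash
python3 -m jog '0 0 0 14 0 0 0; 0 0 0 12 0 0 0; 0 0 0 0 0 0 0';python3 -c "
from h import *
to(460.6,-268.8,10,100)"
```

```text
clock: 3.28
eef_pos: [463.1, -270.5, 14.7]
tcp_rot: [3.135, 0.006, 1.745]
contact_force: [-0.3, -0.2, 0.5]
opening: 1.002
clk 3.28 pos [ 463.1 -270.5   14.7] rot [3.1353 0.0056 1.7446] F [-0.3 -0.2  0.5] op 1.002 
 SHIFT [ 2.1  -2.24  4.68] TURN [ 0.36  0.32 -0.04]
```

```bash
python3 -m jog '0 2.1 -2.2 4.4 0.36 0.32 0; 0 0.4 -0.4 0 0 0 0';python3 -c "
from h import *
to(460.6,-268.8,10,100)"
```

```text
clock: 3.45
eef_pos: [460.1, -268.3, 9.7]
tcp_rot: [-3.141, -0.001, 1.745]
contact_force: [-0.9, 0.0, -0.4]
opening: 0.999
clk 3.45 pos [ 460.1 -268.3    9.7] rot [-3.1410e+00 -6.0000e-04  1.7446e+00] F [-0.9  0.  -0.4] op 0.999 
 SHIFT [-0.54  0.41 -0.3 ] TURN [-0.04 -0.03 -0.04]
```

Now close.

```bash
python3 -m jog '120 0 0 -0.3 0 0 0; 255 0 0 0 0 0 0; 255 0 0 0 0 0 0; 255 0 0 0 0 0 0;255 0 0 0 0 0 0' 70;python3 -c "
from h import *
to(460.6,-268.8,10,100)"
```

```text
clock: 3.87
eef_pos: [460.3, -268.3, 10.4]
tcp_rot: [-3.141, -0.001, 1.745]
contact_force: [-0.2, -1.0, -2.9]
opening: 0.393
clk 3.87 pos [ 460.3 -268.3   10.4] rot [-3.1409e+00 -6.0000e-04  1.7447e+00] F [-0.2 -1.  -2.9] op 0.393 
 SHIFT [-0.51  0.26  0.42] TURN [-0.04 -0.03 -0.03]
```

```bash
python3 -m jog '255 0 0 -10 0 0 0; 255 0 0 -15 0 0 0; 255 0 0 -20 0 0 0; 255 0 0 -20 0 0 0;255 0 0 -15 0 0 0';python3 -m jog '255 0 0 -8 0 0 0; 255 0 0 0 0 0 0';python3 -c "
from h import *
to(444.8,160.1,92,95.14)"
```

```text
clock: 4.28
eef_pos: [456.7, -266.3, 91.4]
tcp_rot: [-3.134, -0.007, 1.745]
contact_force: [0.5, -0.2, -2.9]
opening: 0.391
clock: 4.45
eef_pos: [458.1, -267.1, 103.6]
tcp_rot: [-3.137, -0.004, 1.745]
contact_force: [-0.2, 0.3, -3.2]
opening: 0.392
clk 4.45 pos [ 458.1 -267.1  103.6] rot [-3.1373 -0.0038  1.7445] F [-0.2  0.3 -3.2] op 0.392 
 SHIFT [423.03  60.77  12.97] TURN [-0.26 -0.21  4.82]
```

```bash
python3 -m jog '255 20 3 0 -0.2 -0.2 1; 255 35 5 0 0 0 1; 255 35 5 0 0 0 1; 255 35 5 0 0 0 1;255 35 5 0 0 0 0.8';python3 -m jog '255 35 5 0 0 0 0; 255 35 5 0 0 0 0;255 35 5 0 0 0 0;255 35 5 0 0 0 0;255 25 3 0 0 0 0';python3 -c "
from h import *
to(444.8,160.1,92,95.14)"
```

```text
clock: 4.87
eef_pos: [459.8, -106.6, 102.8]
tcp_rot: [3.139, 0.004, 1.649]
contact_force: [0.5, 0.7, -3.1]
opening: 0.391
clock: 5.28
eef_pos: [466.3, 68.7, 99.5]
tcp_rot: [-3.14, 0.003, 1.646]
contact_force: [-0.4, -0.2, -3.2]
opening: 0.391
clk 5.28 pos [466.3  68.7  99.5] rot [-3.1398e+00  2.8000e-03  1.6464e+00] F [-0.4 -0.2 -3.2] op 0.391 
 SHIFT [ 92.8  -14.55   7.23] TURN [-0.1   0.16 -0.81]
```

```bash
python3 -m jog '255 35 -5 0 0 0 -0.8; 255 35 -6 0 0 0 0; 255 15 -3 2 0 0 0;255 0 0 0 0 0 0; 255 0 0 0 0 0 0';python3 -c "
from h import *
to(444.8,160.1,92,95.14)"
```

```text
clock: 5.7
eef_pos: [442.4, 161.1, 94.5]
tcp_rot: [-3.138, 0.002, 1.667]
contact_force: [0.1, 0.0, -2.0]
opening: 0.386
clk 5.70 pos [442.4 161.1  94.5] rot [-3.1377e+00  2.4000e-03  1.6672e+00] F [ 0.1  0.  -2. ] op 0.386 
 SHIFT [-1.21  2.31  2.48] TURN [-0.22  0.14  0.38]
```

```bash
python3 -m jog '255 -1.2 2.3 2.5 -0.2 0.14 0.4;255 0 0 -0.4 0 0 0; 255 0 0 -0.4 0 0 0';python3 - <<'E'
from h import *
to(444.8,160.1,92,95.14)
for n in("scene","top"):
    im=optics.grab_frame(n); cv2.imwrite(f"pics/{n}3.png",im[:,:,::-1]); np.save(f"pics/{n}3.npy",im)
t=cv2.imread("pics/top3.png"); s=cv2.imread("pics/scene3.png")
a=cv2.resize(t[160:240,100:220],(480,320),interpolation=2); b=cv2.resize(s[140:220,150:230],(800,800),interpolation=2)[:600]
cv2.imwrite("pics/c3.png",b); cv2.imwrite("pics/c3t.png",a)
E
```

```text
clock: 5.95
eef_pos: [444.7, 158.0, 91.7]
tcp_rot: [-3.14, 0.001, 1.659]
contact_force: [-0.8, 0.4, -3.0]
opening: 0.39
clk 5.95 pos [444.7 158.   91.7] rot [-3.1398e+00  7.0000e-04  1.6588e+00] F [-0.8  0.4 -3. ] op 0.39 
 SHIFT [ 2.03  0.33 -0.35] TURN [-0.1   0.04 -0.1 ]
```

View pics/c3.png

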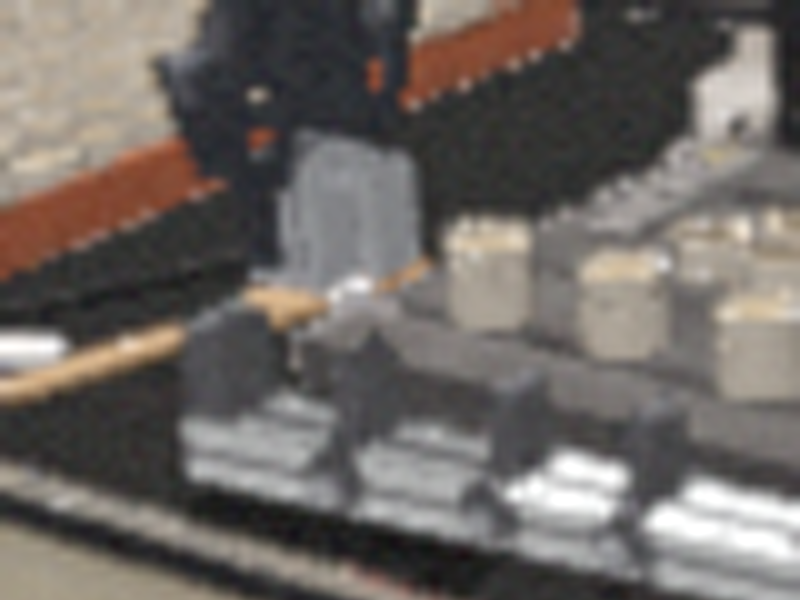

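View pics/c3t.png

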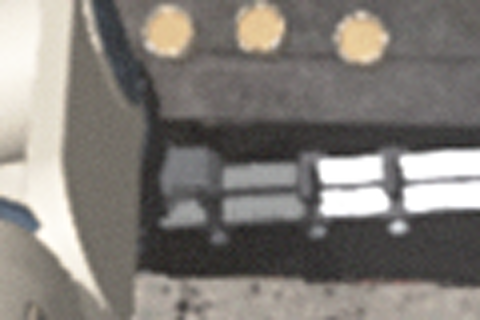

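```bash
python3 - <<'E'
from h import *
u=np.array([-0.0896,0.996]); v=np.array([0.996,0.0896])
c=np.array([444.7,158.])
t=cv2.imread("pics/top3.png"); k=10; x0,y0=130,185
b=cv2.resize(t[y0:y0+50,x0:x0+75],None,fx=k,fy=k,interpolation=2)
def dr(pts,z,col):
    uv=proj("top",[[*(c+a*u+w*v),z] for a,w in pts]); uv=((uv-[x0,y0]+.5)*k-.5).astype(int)
    cv2.polylines(b,[uv],True,col,1); print(z,uv.mean(0))
dr([(17,17),(17,-17),(-17,-17),(-17,17)],139.6,(0,255,0))
dr([(-17,13),(-17,-13),(-42,-13),(-42,13)],139.6,(0,255,255))
c=np.array([447.1,134.7]); dr([(6,13),(6,-13),(-6,-13),(-6,13)],64,(0,0,255))
dr([(6,26),(6,-26),(-6,-26),(-6,26)],29,(255,0,255))
cv2.imwrite("pics/d3.png",b)
E
```

```text
139.6 [ 64.5  179.25]
139.6 [171.5 173. ]
64 [212.   214.25]
29 [239. 232.]
```

View pics/d3.png

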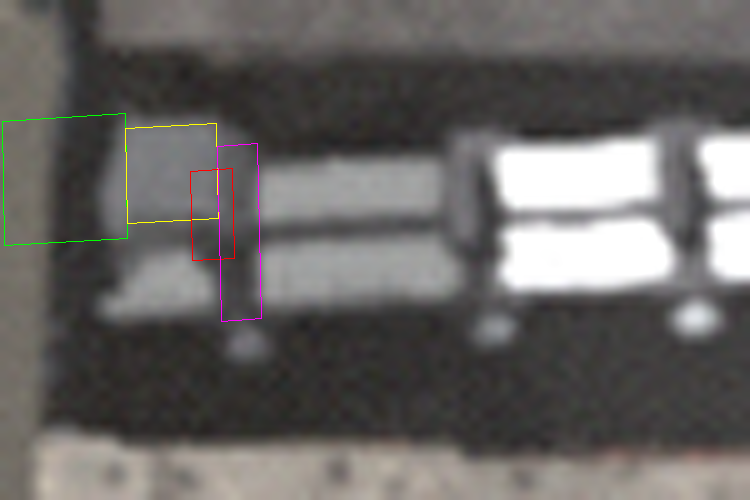

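```bash
python3 -m jog '255 1.5 0.3 10 0 0 0; 255 0 0 10 0 0 0;255 0 0 8 0 0 0; 255 0 0 0 0 0 0';python3 -c "
from h import *
to(444.8,159.6,62,95.14)"
```

```text
clock: 6.38
eef_pos: [446.9, 159.2, 61.9]
tcp_rot: [3.139, -0.001, 1.655]
contact_force: [-1.4, 4.5, -2.2]
opening: 0.391
clk 6.38 pos [446.9 159.2  61.9] rot [ 3.1393e+00 -1.4000e-03  1.6546e+00] F [-1.4  4.5 -2.2] op 0.391 
 SHIFT [ 0.58 -2.03 -0.14] TURN [ 0.13 -0.08 -0.34]
```

```bash
python3 -m jog '255 0.6 -2 -0.5 0.13 0 -0.3; 255 0 0 -0.4 0 0 0';python3 -c "
from h import *
to(444.8,159.6,62,95.14)"
```

```text
clock: 6.55
eef_pos: [443.9, 159.4, 60.7]
tcp_rot: [-3.139, -0.001, 1.66]
contact_force: [0.6, -0.9, -3.6]
opening: 0.39
clk 6.55 pos [443.9 159.4  60.7] rot [-3.1389e+00 -9.0000e-04  1.6600e+00] F [ 0.6 -0.9 -3.6] op 0.39 
 SHIFT [ 0.15  0.91 -1.29] TURN [-0.15 -0.05 -0.03]
```

```bash
python3 -m jog '255 0.1 0.5 2 0 0 0; 255 0 0 0 0 0 0';python3 -m jog '255 0 0 2 0 0 0; 255 0 0 0 0 0 0';python3 -c "
from h import *
to(444.8,159.6,50,95.14)"
```

```text
clock: 6.72
eef_pos: [443.8, 159.2, 57.8]
tcp_rot: [-3.138, -0.0, 1.66]
contact_force: [-1.0, 0.4, -2.7]
opening: 0.39
clock: 6.88
eef_pos: [443.7, 159.2, 55.4]
tcp_rot: [-3.137, -0.0, 1.66]
contact_force: [-0.7, 2.2, -1.5]
opening: 0.393
clk 6.88 pos [443.7 159.2  55.4] rot [-3.1375e+00 -2.0000e-04  1.6605e+00] F [-0.7  2.2 -1.5] op 0.393 
 SHIFT [0.31 1.12 5.44] TURN [-0.24 -0.01 -0.  ]
```

```bash
python3 -m jog '255 0.2 0.8 2 -0.2 0 0; 255 0 0 -0.3 0 0 0';python3 -c "
from h import *
to(444.8,159.6,31.4,95.14)"; python3 -m jog '255 0 0 -0.3 0 0 0'
```

```text
clock: 7.05
eef_pos: [444.7, 159.4, 53.6]
tcp_rot: [-3.141, -0.0, 1.66]
contact_force: [0.1, 1.4, -2.3]
opening: 0.39
clk 7.05 pos [444.7 159.4  53.6] rot [-3.1415e+00 -2.0000e-04  1.6605e+00] F [ 0.1  1.4 -2.3] op 0.39 
 SHIFT [ 0.17  0.15 22.16] TURN [-0.01 -0.01 -0.  ]
clock: 7.13
eef_pos: [444.6, 159.4, 53.8]
tcp_rot: [-3.141, -0.0, 1.661]
contact_force: [-0.4, -1.0, -4.4]
opening: 0.389
```

Noise is about ±1.5 N with no contact so far. I'll keep lowering.

```bash
python3 -m jog '255 0 0 4 0 0 0; 255 0 0 4 0 0 0;255 0 0 0 0 0 0';python3 -c "
from h import *
to(444.8,159.6,31.4,95.14)"; python3 -m jog '255 0.3 -0.5 4 0 0 0;255 0 0 3 0 0 0;255 0 0 0 0 0 0'; python3 -c "
from h import *
to(444.8,159.6,31.4,95.14)"
```

```text
clock: 7.38
eef_pos: [445.0, 159.4, 45.5]
tcp_rot: [3.141, -0.0, 1.661]
contact_force: [-0.1, -0.4, -2.8]
opening: 0.392
clk 7.38 pos [445.  159.4  45.5] rot [ 3.1407e+00 -3.0000e-04  1.6606e+00] F [-0.1 -0.4 -2.8] op 0.392 
 SHIFT [ 0.17 -0.17 14.13] TURN [ 0.05 -0.02  0.  ]
clock: 7.63
eef_pos: [444.3, 159.7, 37.5]
tcp_rot: [3.141, -0.0, 1.661]
contact_force: [0.3, -0.0, -1.2]
opening: 0.391
clk 7.63 pos [444.3 159.7  37.5] rot [ 3.1411e+00 -1.0000e-04  1.6606e+00] F [ 0.3 -0.  -1.2] op 0.391 
 SHIFT [-0.12  0.53  6.1 ] TURN [ 0.03 -0.01  0.01]
```

```bash
python3 -m jog '255 0 0.4 4 0 0 0; 255 0 0 1.5 0 0 0;255 0 0 -0.3 0 0 0;255 0 0 -0.3 0 0 0'; python3 - <<'E'
from h import *
to(444.8,159.6,31.4,95.14)
n="scene"
im=optics.grab_frame(n); cv2.imwrite(f"pics/{n}4.png",im[:,:,::-1])
cv2.imwrite("pics/c4.png",cv2.resize(im[150:210,150:230,::-1],(800,600),interpolation=2))
E
```

```text
clock: 7.97
eef_pos: [444.5, 159.6, 31.6]
tcp_rot: [-3.141, 0.0, 1.661]
contact_force: [0.2, 0.8, -2.0]
opening: 0.391
clk 7.97 pos [444.5 159.6  31.6] rot [-3.1413  0.      1.6606] F [ 0.2  0.8 -2. ] op 0.391 
 SHIFT [-0.07  0.32  0.2 ] TURN [-0.02  0.    0.01]
```

View pics/c4.png

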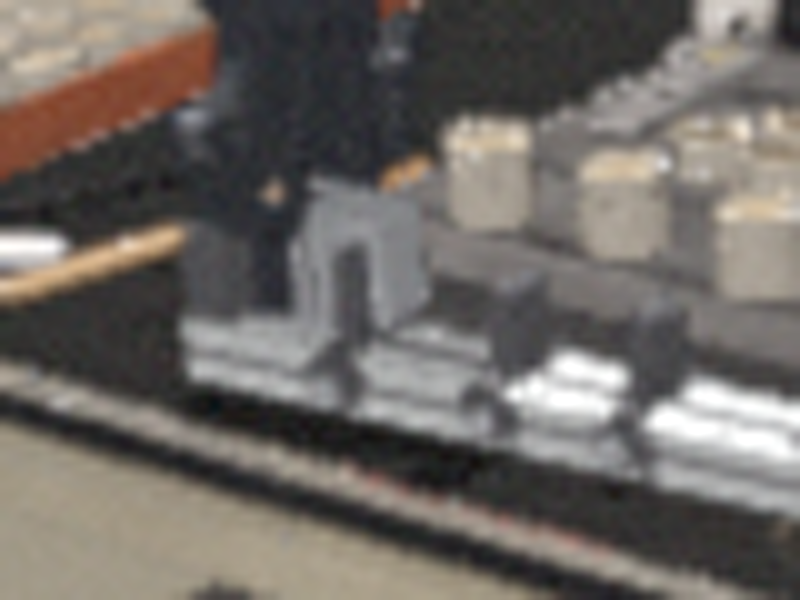

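The crop shows the hook straddling stop 1's blade at (350,290). Now I'll draw.

```bash
python3 -m jog '255 1 0 -0.3 0 0 0;255 1 0 -0.3 0 0 0;255 1 0 -0.3 0 0 0'; python3 -m jog '255 1 0 -0.3 0 0 0;255 1 0 -0.3 0 0 0'; python3 -m jog '255 1 0 -0.3 0 0 0;255 1 0 -0.3 0 0 0'
```

```text
clock: 8.27
eef_pos: [444.4, 162.8, 32.9]
tcp_rot: [3.141, -0.0, 1.66]
contact_force: [0.1, -0.3, -2.3]
opening: 0.391
clock: 8.43
eef_pos: [444.2, 164.5, 33.6]
tcp_rot: [3.141, 0.001, 1.661]
contact_force: [2.0, -9.3, -6.0]
opening: 0.391
clock: 8.6
eef_pos: [443.8, 164.9, 33.9]
tcp_rot: [-3.141, 0.004, 1.664]
contact_force: [2.7, -8.6, -7.3]
opening: 0.39
```

```bash
python3 -m jog '255 1.5 0 1 0 0 0;255 1.5 0 0.6 0 0 0'; python3 -m jog '255 1.5 0 0.3 0 0 0;255 1.5 0 0 0 0 0';python3 -c "
from h import *
to(444.8,170,31.6,95.14)"
```

```text
clock: 8.77
eef_pos: [443.5, 166.1, 32.5]
tcp_rot: [-3.141, 0.007, 1.666]
contact_force: [1.7, -9.3, 1.0]
opening: 0.391
clock: 8.93
eef_pos: [443.2, 167.3, 32.4]
tcp_rot: [-3.14, 0.01, 1.668]
contact_force: [3.0, -9.4, -4.1]
opening: 0.394
clk 8.93 pos [443.2 167.3  32.4] rot [-3.1401  0.01    1.668 ] F [ 3.  -9.4 -4.1] op 0.394 
 SHIFT [2.59 1.82 0.76] TURN [-0.08  0.57  0.43]
```

```bash
python3 -m jog '255 1.7 0.6 0.5 0 0.3 0.3;255 1.7 0.6 0.1 0 0.4 0.3'; python3 -m jog '255 1.7 0.4 0 0 0.3 0.2;255 1.7 0.3 0 0 0.2 0.1';python3 -c "
from h import *
to(444.8,170,31.6,95.14)"
```

```text
clock: 9.1
eef_pos: [443.5, 168.9, 31.9]
tcp_rot: [-3.138, 0.001, 1.66]
contact_force: [-0.3, -9.1, 1.6]
opening: 0.388
clock: 9.27
eef_pos: [443.4, 170.4, 32.1]
tcp_rot: [-3.137, -0.005, 1.656]
contact_force: [1.3, -8.8, -1.0]
opening: 0.39
clk 9.27 pos [443.4 170.4  32.1] rot [-3.1371 -0.005   1.6563] F [ 1.3 -8.8 -1. ] op 0.39 
 SHIFT [-0.56  1.33  0.54] TURN [-0.26 -0.29 -0.24]
```

```bash
python3 -m jog '255 1.7 0.3 0.4 -0.1 0 0;255 1.7 0.3 0.2 -0.1 0.1 0'; python3 -m jog '255 1.6 0.2 0 0 0.1 0.1;255 1.6 0.2 0 0 0.1 0.1';python3 -c "
from h import *
to(443.5,175,31.6,95.14)"
```

```text
clock: 9.43
eef_pos: [443.3, 171.8, 31.8]
tcp_rot: [-3.139, -0.004, 1.658]
contact_force: [1.1, -8.6, 1.3]
opening: 0.388
clock: 9.6
eef_pos: [443.2, 173.1, 31.9]
tcp_rot: [-3.138, -0.004, 1.657]
contact_force: [1.7, -9.7, -3.0]
opening: 0.384
clk 9.60 pos [443.2 173.1  31.9] rot [-3.1384 -0.004   1.6569] F [ 1.7 -9.7 -3. ] op 0.384 
 SHIFT [1.86 0.51 0.34] TURN [-0.18 -0.23 -0.2 ]
```

```bash
python3 -m jog '255 1.5 0.2 0.3 -0.1 0 -0.1;255 1.5 0.2 0.1 0 0 0'; python3 -m jog '255 1.5 0.2 0 0 0.1 0;255 1.5 0.2 0 0 0.1 0.1';python3 -c "
from h import *
to(443.5,175,31.6,95.14)"
```

```text
clock: 9.77
eef_pos: [443.0, 174.1, 31.7]
tcp_rot: [-3.139, -0.001, 1.661]
contact_force: [1.6, -9.3, -1.5]
opening: 0.388
clock: 9.93
eef_pos: [442.8, 175.2, 31.7]
tcp_rot: [-3.138, -0.001, 1.661]
contact_force: [2.5, -8.2, -2.2]
opening: 0.391
clk 9.93 pos [442.8 175.2  31.7] rot [-3.1381e+00 -1.0000e-03  1.6615e+00] F [ 2.5 -8.2 -2.2] op 0.391 
 SHIFT [-0.31  0.67  0.14] TURN [-0.2  -0.06  0.06]
```

```bash
python3 -m jog '255 1.5 0.3 0.2 -0.1 0 0;255 1.5 0.3 0.1 -0.1 0.1 0'; python3 -m jog '255 1.5 0.3 0 0 0.1 0;255 1.5 0.3 0 0 0.1 0';python3 -c "
from h import *
to(443.5,175,31.6,95.14)"
```

```text
clock: 10.1
eef_pos: [442.7, 176.3, 31.6]
tcp_rot: [-3.14, 0.001, 1.664]
contact_force: [1.1, -8.6, 1.7]
opening: 0.388
clock: 10.27
eef_pos: [442.5, 176.9, 31.6]
tcp_rot: [-3.139, 0.001, 1.666]
contact_force: [2.5, -16.6, -2.4]
opening: 0.393
clk 10.27 pos [442.5 176.9  31.6] rot [-3.1388e+00  9.0000e-04  1.6662e+00] F [  2.5 -16.6  -2.4] op 0.393 
 SHIFT [-2.03  0.79  0.03] TURN [-0.16  0.05  0.32]
```

```bash
python3 -m jog '255 1.5 0.2 0 0 0 0.2'; python3 -m jog '255 1.5 0.2 0 0 0 0.1'; python3 -m jog '255 1.4 0.2 0 0 0 0.1;255 1.4 0.2 0 0 0 0.1';python3 -c "
from h import *
to(443.5,175,31.6,95.14)"
```

```text
clock: 10.35
eef_pos: [442.5, 176.9, 31.6]
tcp_rot: [-3.138, 0.003, 1.665]
contact_force: [3.8, -14.5, -1.8]
opening: 0.39
clock: 10.43
eef_pos: [442.5, 176.8, 31.6]
tcp_rot: [-3.138, 0.006, 1.664]
contact_force: [3.1, -14.2, -1.7]
opening: 0.39
clock: 10.6
eef_pos: [442.5, 176.7, 31.7]
tcp_rot: [-3.136, 0.011, 1.663]
contact_force: [2.9, -13.3, -0.3]
opening: 0.391
clk 10.60 pos [442.5 176.7  31.7] rot [-3.1365  0.0105  1.6632] F [  2.9 -13.3  -0.3] op 0.391 
 SHIFT [-1.74  0.88  0.1 ] TURN [-0.29  0.6   0.15]
```

Contact on the end stop was at about 14–16 N total (9 N drag plus 5–7 N press), held for 0.4 s. I'll unload and lift.

```bash
python3 -m jog '255 -1.5 0.3 0 -0.2 0.4 0.1;255 -0.8 0.3 0 0 0 0'; python3 -c "
from h import *
to(442.9,174.3,31.6,95.14)"
```

```text
clock: 10.77
eef_pos: [443.3, 174.0, 31.8]
tcp_rot: [-3.14, 0.004, 1.662]
contact_force: [-0.4, 0.3, -2.8]
opening: 0.385
clk 10.77 pos [443.3 174.   31.8] rot [-3.14    0.0039  1.6616] F [-0.4  0.3 -2.8] op 0.385 
 SHIFT [ 0.36 -0.34  0.23] TURN [-0.09  0.22  0.06]
```

```bash
python3 -m jog '255 0.2 -0.2 -6 0 0.2 0;255 0 0 -6 0 0 0;255 0 0 -6 0 0 0;255 0 0 0 0 0 0'; python3 -c "
from h import *
to(442.9,174.3,94,95.14)"
```

```text
clock: 11.1
eef_pos: [443.1, 174.6, 51.7]
tcp_rot: [-3.14, -0.0, 1.661]
contact_force: [-0.2, -0.4, -2.4]
opening: 0.388
clk 11.10 pos [443.1 174.6  51.7] rot [-3.1399e+00 -5.0000e-04  1.6610e+00] F [-0.2 -0.4 -2.4] op 0.388 
 SHIFT [ -0.25  -0.31 -42.29] TURN [-0.1  -0.03  0.03]
```

```bash
python3 -m jog '255 0 0 -8 0 0 0;255 0 0 -10 0 0 0;255 0 0 -12 0 0 0;255 0 0 -8 0 0 0;255 0 0 0 0 0 0'; python3 -c "
from h import *
to(451.25,88.9,94,95.14)"
```

```text
clock: 11.52
eef_pos: [443.4, 175.2, 94.5]
tcp_rot: [-3.141, -0.001, 1.662]
contact_force: [0.1, 0.6, -3.0]
opening: 0.389
clk 11.52 pos [443.4 175.2  94.5] rot [-3.1412e+00 -9.0000e-04  1.6616e+00] F [ 0.1  0.6 -3. ] op 0.389 
 SHIFT [-86.66  -0.     0.39] TURN [-0.02 -0.05  0.06]
```

```bash
python3 -m jog '255 -20 0 -0.3 0 0 0;255 -30 0 -0.3 0 0 0;255 -25 0 -0.3 0 0 0;255 -8 0 -0.3 0 0 0;255 0 0 -0.3 0 0 0'; python3 -c "
from h import *
to(451.25,88.9,94,95.14)"
```

```text
clock: 11.93
eef_pos: [452.4, 91.4, 97.8]
tcp_rot: [3.137, -0.002, 1.665]
contact_force: [0.2, 0.6, -3.3]
opening: 0.39
clk 11.93 pos [452.4  91.4  97.8] rot [ 3.1372e+00 -2.3000e-03  1.6647e+00] F [ 0.2  0.6 -3.3] op 0.39 
 SHIFT [-2.42 -1.37  3.75] TURN [ 0.25 -0.13  0.24]
```

Correct, verify, and re-measure the stops from both views.

```bash
python3 -m jog '255 -2.4 -1.4 3.7 0.25 0 0.24;255 0 0 -0.3 0 0 0;255 0 0 -0.3 0 0 0'; python3 - <<'E'
from h import *
to(451.25,88.9,94,95.14)
for n in("scene","top"):
    im=optics.grab_frame(n); cv2.imwrite(f"pics/{n}5.png",im[:,:,::-1])
    c=im[150:210,150:230,::-1] if n=="scene" else im[180:230,120:220,::-1]
    cv2.imwrite(f"pics/c5{n}.png",cv2.resize(c,None,fx=7,fy=7,interpolation=2))
E
```

```text
clock: 12.18
eef_pos: [451.1, 89.7, 94.3]
tcp_rot: [-3.141, -0.003, 1.658]
contact_force: [0.3, -0.5, -2.6]
opening: 0.385
clk 12.18 pos [451.1  89.7  94.3] rot [-3.1412e+00 -2.9000e-03  1.6583e+00] F [ 0.3 -0.5 -2.6] op 0.385 
 SHIFT [-0.85  0.09  0.29] TURN [-0.02 -0.17 -0.13]
```

View pics/c5top.png

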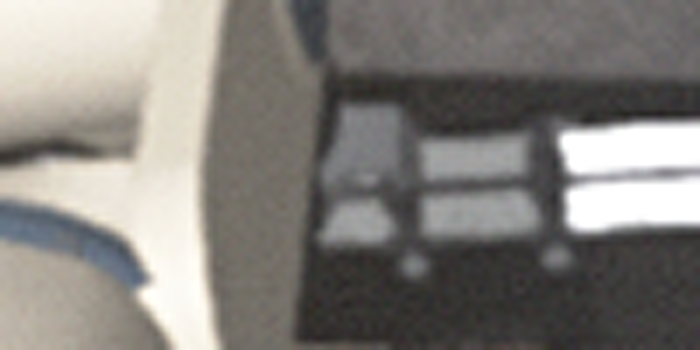

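View pics/c5scene.png

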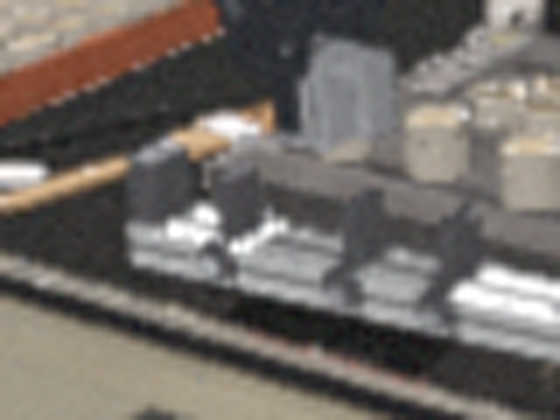

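Stop 1 now stands close to the end stop (scene crop (240,200)) and the gauge hangs above stop 2 (crop (360,230)). I'll lower.

```bash
python3 -m jog '255 -0.8 0 8 0 -0.1 -0.1;255 0 0 10 0 0 0;255 0 0 8 0 0 0;255 0 0 2 0 0 0;255 0 0 -0.3 0 0 0'; python3 -c "
from h import *
to(451.25,88.9,58,95.14)"
```

```text
clock: 12.7
eef_pos: [450.8, 90.8, 63.1]
tcp_rot: [-3.141, -0.001, 1.664]
contact_force: [0.6, 0.1, -2.5]
opening: 0.389
clk 12.70 pos [450.8  90.8  63.1] rot [-3.1409e+00 -1.0000e-03  1.6638e+00] F [ 0.6  0.1 -2.5] op 0.389 
 SHIFT [-1.92  0.29  5.15] TURN [-0.04 -0.06  0.19]
```

```bash
python3 -m jog '255 -1.9 0.3 0 0 0 0.2;255 0 0 -0.3 0 0 0'; python3 -c "
from h import *
to(451.25,88.9,58,95.14)"
```

```text
clock: 12.87
eef_pos: [450.7, 88.8, 62.7]
tcp_rot: [-3.139, -0.001, 1.66]
contact_force: [-0.6, 0.1, -2.7]
opening: 0.39
clk 12.87 pos [450.7  88.8  62.7] rot [-3.1391e+00 -8.0000e-04  1.6603e+00] F [-0.6  0.1 -2.7] op 0.39 
 SHIFT [0.03 0.54 4.66] TURN [-0.15 -0.05 -0.01]
```

```bash
python3 -m jog '255 0 0.3 3 -0.1 0 0;255 0 0 0 0 0 0'; python3 -m jog '255 0 0 3 0 0 0;255 0 0 0 0 0 0'; python3 -c "
from h import *
to(451.25,88.9,50,95.14)"
```

```text
clock: 13.03
eef_pos: [451.4, 88.7, 59.8]
tcp_rot: [3.142, -0.001, 1.66]
contact_force: [-1.0, -0.5, -2.6]
opening: 0.388
clock: 13.2
eef_pos: [451.7, 88.7, 56.9]
tcp_rot: [3.141, -0.001, 1.66]
contact_force: [-0.1, 1.2, -3.3]
opening: 0.388
clk 13.20 pos [451.7  88.7  56.9] rot [ 3.1406e+00 -1.0000e-03  1.6597e+00] F [-0.1  1.2 -3.3] op 0.388 
 SHIFT [ 0.23 -0.49  6.87] TURN [ 0.06 -0.06 -0.05]
```

```bash
python3 -m jog '255 0.2 -0.4 3 0 0 0;255 0 0 3 0 0 0;255 0 0 0 0 0 0'; python3 -c "
from h import *
to(451.25,88.9,32,95.14)"; python3 -m jog '255 0 0 4 0 0 0;255 0 0 4 0 0 0;255 0 0 0 0 0 0'; python3 -c "
from h import *
to(451.25,88.9,32,95.14)"
```

```text
clock: 13.45
eef_pos: [451.7, 88.9, 50.6]
tcp_rot: [3.14, -0.001, 1.66]
contact_force: [0.4, 0.3, -3.6]
opening: 0.386
clk 13.45 pos [451.7  88.9  50.6] rot [ 3.1396e+00 -1.1000e-03  1.6595e+00] F [ 0.4  0.3 -3.6] op 0.386 
 SHIFT [ 0.   -0.45 18.58] TURN [ 0.11 -0.06 -0.06]
clock: 13.7
eef_pos: [451.7, 89.0, 41.8]
tcp_rot: [3.139, -0.001, 1.66]
contact_force: [-0.6, 0.0, -2.6]
opening: 0.389
clk 13.70 pos [451.7  89.   41.8] rot [ 3.1395e+00 -1.1000e-03  1.6596e+00] F [-0.6  0.  -2.6] op 0.389 
 SHIFT [-0.04 -0.5   9.76] TURN [ 0.12 -0.06 -0.05]
```

```bash
python3 -m jog '255 0 -0.4 4 0.1 0 0;255 0 0 4 0 0 0;255 0 0 0.8 0 0 0;255 0 0 -0.3 0 0 0'; python3 -c "
from h import *
to(451.25,88.9,32,95.14)"; python3 -m jog '255 1 0 -0.3 0 0 0;255 1 0 -0.3 0 0 0';python3 -m jog '255 1 0 -0.2 0 0 0;255 1 0 -0.1 0 0 0'; python3 -c "
from h import *
to(449.5,108,31.8,95.14)"
```

```text
clock: 14.03
eef_pos: [451.1, 88.9, 31.9]
tcp_rot: [-3.141, -0.001, 1.66]
contact_force: [0.8, 0.7, -2.6]
opening: 0.392
clk 14.03 pos [451.1  88.9  31.9] rot [-3.1409e+00 -1.0000e-03  1.6596e+00] F [ 0.8  0.7 -2.6] op 0.392 
 SHIFT [-0.01  0.19 -0.15] TURN [-0.04 -0.06 -0.05]
clock: 14.2
eef_pos: [450.7, 90.8, 32.3]
tcp_rot: [-3.14, -0.001, 1.659]
contact_force: [-0.5, -0.2, -3.3]
opening: 0.394
clock: 14.37
eef_pos: [450.6, 92.4, 32.7]
tcp_rot: [-3.14, 0.0, 1.661]
contact_force: [2.7, -9.2, -7.8]
opening: 0.391
clk 14.37 pos [450.6  92.4  32.7] rot [-3.1405e+00  1.0000e-04  1.6605e+00] F [ 2.7 -9.2 -7.8] op 0.391 
 SHIFT [15.62  0.33  0.89] TURN [-0.07  0.01  0.  ]
```

```bash
python3 -m jog '255 2 0.1 0.5 0 0 0;255 2.5 0.1 0.3 0 0.1 0.1;255 3 0.1 0.1 0 0.1 0.1;255 3 0.1 0 0 0.1 0.1'; python3 -c "
from h import *
to(448.5,120,31.8,95.14)"
```

```text
clock: 14.7
eef_pos: [449.9, 99.8, 32.4]
tcp_rot: [-3.14, 0.0, 1.66]
contact_force: [2.4, -9.2, -6.6]
opening: 0.387
clk 14.70 pos [449.9  99.8  32.4] rot [-3.1399e+00  4.0000e-04  1.6596e+00] F [ 2.4 -9.2 -6.6] op 0.387 
 SHIFT [20.29  0.36  0.61] TURN [-0.09  0.02 -0.05]
```

```bash
python3 -m jog '255 3.5 0.3 0.4 0 0.1 0;255 3.5 0.2 0.3 0 0.1 0.1;255 3.5 0.2 0.2 0 0.1 0.1;255 3.5 0.2 0.1 0 0.1 0.1;255 3 0.2 0 0 0.1 0.1'; python3 -c "
from h import *
to(448.5,120,31.8,95.14)"
```

```text
clock: 15.12
eef_pos: [448.8, 112.8, 32.3]
tcp_rot: [-3.138, -0.001, 1.658]
contact_force: [1.7, -9.5, -6.5]
opening: 0.391
clk 15.12 pos [448.8 112.8  32.3] rot [-3.1382e+00 -1.3000e-03  1.6577e+00] F [ 1.7 -9.5 -6.5] op 0.391 
 SHIFT [7.23 0.29 0.49] TURN [-0.19 -0.08 -0.16]
```

```bash
python3 -m jog '255 3 0.3 0.4 -0.1 0 -0.1;255 3 0.2 0.3 -0.1 0 0;255 2.5 0.2 0.2 0 0.1 0.1;255 2 0.2 0.1 0 0.1 0.1'; python3 -c "
from h import *
to(448,123,31.8,95.14)"
```

```text
clock: 15.45
eef_pos: [448.1, 120.2, 32.0]
tcp_rot: [-3.14, 0.001, 1.66]
contact_force: [1.7, -9.0, -3.0]
opening: 0.397
clk 15.45 pos [448.1 120.2  32. ] rot [-3.1402e+00  1.0000e-03  1.6603e+00] F [ 1.7 -9.  -3. ] op 0.397 
 SHIFT [2.83 0.11 0.24] TURN [-0.08  0.06 -0.01]
```

```bash
python3 -m jog '255 1.7 0.1 0.2 0 0.1 0.1;255 1.7 0.1 0.1 0 0.1 0.1;255 1.6 0.1 0.1 0 0.1 0;255 1.6 0.1 0 0 0 0'; python3 -m jog '255 1.4 0.1 0 0 0 0;255 1.3 0.1 0 0 0 0;255 1.3 0.1 0 0 0 0';python3 -c "
from h import *
to(447.8,126,31.8,95.14)"
```

```text
clock: 15.78
eef_pos: [447.8, 123.6, 32.1]
tcp_rot: [-3.14, 0.001, 1.661]
contact_force: [1.9, -8.6, -7.0]
opening: 0.387
clock: 16.03
eef_pos: [447.5, 125.1, 32.0]
tcp_rot: [-3.139, 0.005, 1.665]
contact_force: [1.7, -9.3, -5.4]
opening: 0.387
clk 16.03 pos [447.5 125.1  32. ] rot [-3.139   0.0054  1.6645] F [ 1.7 -9.3 -5.4] op 0.387 
 SHIFT [0.91 0.36 0.14] TURN [-0.15  0.31  0.23]
```

```bash
python3 -m jog '255 1.2 0.2 0.1 0 0.2 0.1'; python3 -m jog '255 1.2 0.2 0.1 0 0.2 0.1';python3 -m jog '255 1.2 0.2 0.1 0 0.1 0.1'
```

```text
clock: 16.12
eef_pos: [447.5, 125.5, 31.9]
tcp_rot: [-3.139, 0.003, 1.664]
contact_force: [0.7, -8.6, 0.2]
opening: 0.392
clock: 16.2
eef_pos: [447.5, 125.9, 31.9]
tcp_rot: [-3.138, 0.001, 1.663]
contact_force: [1.3, -9.2, 1.0]
opening: 0.39
clock: 16.28
eef_pos: [447.4, 126.1, 32.0]
tcp_rot: [-3.138, 0.001, 1.663]
contact_force: [2.2, -13.1, -2.2]
opening: 0.389
```

```bash
python3 -m jog '255 1.2 0.2 0.1 0 0.1 0.1'; python3 -m jog '255 1.2 0.2 0.1 0 0.1 0.1'
```

```text
clock: 16.37
eef_pos: [447.5, 126.1, 32.0]
tcp_rot: [-3.138, 0.001, 1.662]
contact_force: [2.9, -13.6, -2.5]
opening: 0.393
clock: 16.45
eef_pos: [447.5, 126.1, 32.0]
tcp_rot: [-3.137, 0.001, 1.662]
contact_force: [2.1, -12.1, -1.7]
opening: 0.391
```

Contact at y=126.1, exactly where predicted. The total is about 13 N, so the press is about 4 N. I'll hold a little firmer.

```bash
python3 -m jog '255 1.35 0.2 0 0 0.1 0'; python3 -m jog '255 1.35 0.2 0 0 0.1 0';python3 -m jog '255 1.35 0.2 0 0 0.1 0'
```

```text
clock: 16.53
eef_pos: [447.4, 126.1, 32.0]
tcp_rot: [-3.137, 0.002, 1.664]
contact_force: [2.8, -14.3, -4.9]
opening: 0.394
clock: 16.62
eef_pos: [447.4, 126.1, 32.0]
tcp_rot: [-3.136, 0.002, 1.665]
contact_force: [1.9, -13.3, -4.7]
opening: 0.394
clock: 16.7
eef_pos: [447.3, 126.1, 32.0]
tcp_rot: [-3.136, 0.002, 1.666]
contact_force: [2.3, -13.5, -3.4]
opening: 0.385
```

```bash
python3 -m jog '255 -1.4 0.2 0 -0.2 0.1 0.2;255 -0.8 0.1 0 -0.1 0 0'; python3 -c "
from h import *
to(447.7,123.6,31.8,95.14)"
```

```text
clock: 16.87
eef_pos: [448.0, 123.5, 32.2]
tcp_rot: [-3.142, 0.001, 1.663]
contact_force: [-0.0, 0.0, -3.0]
opening: 0.385
clk 16.87 pos [448.  123.5  32.2] rot [-3.1416e+00  7.0000e-04  1.6626e+00] F [-0.  0. -3.] op 0.385 
 SHIFT [ 0.09 -0.27  0.4 ] TURN [-0.    0.04  0.12]
```

```bash
python3 -m jog '255 0 -0.2 -6 0 0 0.1;255 0 0 -6 0 0 0;255 0 0 -6 0 0 0;255 0 0 0 0 0 0'; python3 -c "
from h import *
to(447.7,123.6,94,95.14)"; python3 -m jog '255 0 0 -8 0 0 0;255 0 0 -10 0 0 0;255 0 0 -12 0 0 0;255 0 0 -8 0 0 0;255 0 0 0 0 0 0'; python3 -c "
from h import *
to(456.7,27.9,94,95.14)"
```

```text
clock: 17.2
eef_pos: [447.8, 124.0, 52.3]
tcp_rot: [3.141, 0.0, 1.66]
contact_force: [0.6, 0.8, -2.5]
opening: 0.39
clk 17.20 pos [447.8 124.   52.3] rot [3.1412e+00 1.0000e-04 1.6605e+00] F [ 0.6  0.8 -2.5] op 0.39 
 SHIFT [ -0.4   -0.14 -41.69] TURN [ 0.02  0.01 -0.  ]
clock: 17.62
eef_pos: [448.1, 124.6, 95.1]
tcp_rot: [3.14, -0.0, 1.661]
contact_force: [1.0, -0.3, -3.5]
opening: 0.388
clk 17.62 pos [448.1 124.6  95.1] rot [ 3.1397e+00 -4.0000e-04  1.6611e+00] F [ 1.  -0.3 -3.5] op 0.388 
 SHIFT [-97.09  -0.13   1.09] TURN [ 0.11 -0.02  0.03]
```

```bash
python3 -m jog '255 -20 0 0 0.1 0 0;255 -32 0 0 0 0 0;255 -28 0 0 0 0 0;255 -12 0 0 0 0 0;255 0 0 -0.3 0 0 0'; python3 -c "
from h import *
to(456.7,27.9,94,95.14)"
```

```text
clock: 18.03
eef_pos: [458.1, 31.2, 97.3]
tcp_rot: [3.136, -0.001, 1.665]
contact_force: [0.3, 0.1, -4.2]
opening: 0.387
clk 18.03 pos [458.1  31.2  97.3] rot [ 3.1364e+00 -1.0000e-03  1.6653e+00] F [ 0.3  0.1 -4.2] op 0.387 
 SHIFT [-3.15 -1.7   3.31] TURN [ 0.3  -0.06  0.27]
```

```bash
python3 -m jog '255 -3.1 -1.7 3 0.3 0 0.27;255 0 0 8 0 0 0;255 0 0 10 0 0 0;255 0 0 8 0 0 0;255 0 0 0 0 0 0'; python3 -c "
from h import *
to(456.7,27.9,60,95.14)"
```

```text
clock: 18.45
eef_pos: [456.3, 29.1, 65.4]
tcp_rot: [-3.142, -0.002, 1.659]
contact_force: [-0.7, 0.1, -2.5]
opening: 0.39
clk 18.45 pos [456.3  29.1  65.4] rot [-3.1415e+00 -1.6000e-03  1.6593e+00] F [-0.7  0.1 -2.5] op 0.39 
 SHIFT [-1.23  0.29  5.39] TURN [-0.   -0.09 -0.07]
```

```bash
python3 -m jog '255 -1.2 0.3 1 0 0 0;255 0 0 0 0 0 0'; python3 - <<'E'
from h import *
to(456.7,27.9,60,95.14)
n="scene"
im=optics.grab_frame(n); cv2.imwrite(f"pics/{n}6.png",im[:,:,::-1])
cv2.imwrite("pics/c6.png",cv2.resize(im[150:210,150:230,::-1],None,fx=8,fy=8,interpolation=2))
E
```

```text
clock: 18.62
eef_pos: [455.7, 28.8, 62.8]
tcp_rot: [-3.139, -0.002, 1.661]
contact_force: [-1.4, 0.2, -3.1]
opening: 0.391
clk 18.62 pos [455.7  28.8  62.8] rot [-3.1386e+00 -1.7000e-03  1.6611e+00] F [-1.4  0.2 -3.1] op 0.391 
 SHIFT [-1.01  0.92  2.83] TURN [-0.17 -0.1   0.03]
```

View pics/c6.png

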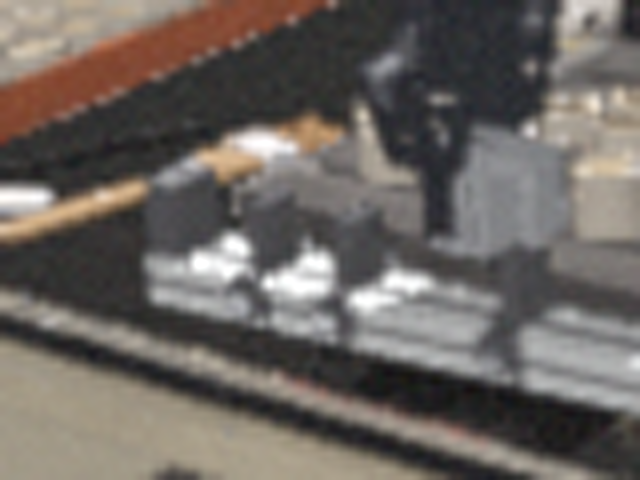

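Stops 1 and 2 are at equal gaps (crop (270,225) and (360,240)), and the gauge is just above stop 3 at (520,270). I'll correct by 1 mm and lower.

```bash
python3 -m jog '255 -1 0.8 -0.3 -0.1 0 0;255 0 0 1 0 0 0'; python3 -c "
from h import *
to(456.7,27.9,60,95.14)"; python3 -m jog '255 0 0 3 0 0 0;255 0 0 0 0 0 0';python3 -m jog '255 0 0 3 0 0 0;255 0 0 0 0 0 0'; python3 -c "
from h import *
to(456.7,27.9,32,95.14)"
```

```text
clock: 18.83
eef_pos: [457.1, 28.2, 62.6]
tcp_rot: [-3.141, -0.002, 1.662]
contact_force: [-0.1, -0.4, -2.4]
opening: 0.389
clk 18.83 pos [457.1  28.2  62.6] rot [-3.1413e+00 -1.8000e-03  1.6615e+00] F [-0.1 -0.4 -2.4] op 0.389 
 SHIFT [-0.3  -0.41  2.61] TURN [-0.02 -0.1   0.06]
clock: 19.0
eef_pos: [457.5, 28.2, 59.8]
tcp_rot: [3.141, -0.002, 1.661]
contact_force: [-0.1, -0.4, -3.1]
opening: 0.39
clock: 19.17
eef_pos: [457.8, 28.2, 56.7]
tcp_rot: [3.14, -0.002, 1.661]
contact_force: [0.4, -0.4, -3.3]
opening: 0.393
clk 19.17 pos [457.8  28.2  56.7] rot [ 3.1400e+00 -1.8000e-03  1.6613e+00] F [ 0.4 -0.4 -3.3] op 0.393 
 SHIFT [-0.26 -1.17 24.73] TURN [ 0.09 -0.1   0.05]
```

```bash
python3 -m jog '255 -0.2 -1 3 0 0 0;255 0 0 4 0 0 0;255 0 0 0 0 0 0';python3 -m jog '255 0 0 4 0 0 0;255 0 0 4 0 0 0;255 0 0 0 0 0 0'; python3 -c "
from h import *
to(456.7,27.9,32,95.14)"
```

```text
clock: 19.42
eef_pos: [456.9, 27.9, 49.2]
tcp_rot: [3.139, -0.002, 1.661]
contact_force: [-0.2, 0.0, -3.2]
opening: 0.386
clock: 19.67
eef_pos: [456.7, 27.9, 40.1]
tcp_rot: [3.14, -0.002, 1.661]
contact_force: [0.6, 0.2, -2.5]
opening: 0.39
clk 19.67 pos [456.7  27.9  40.1] rot [ 3.1399e+00 -1.7000e-03  1.6611e+00] F [ 0.6  0.2 -2.5] op 0.39 
 SHIFT [ 0.03 -0.02  8.13] TURN [ 0.1  -0.1   0.04]
```

```bash
python3 -m jog '255 0 0 4 0.1 0 0;255 0 0 3 0 0 0;255 0 0 0 0 0 0;255 0 0 -0.3 0 0 0'; python3 -c "
from h import *
to(456.7,27.9,32,95.14)"; python3 -m jog '255 1 0 -0.3 0 0 0;255 1 0 -0.3 0 0 0';python3 -m jog '255 1 0 -0.2 0 0 0;255 1 0 -0.1 0 0 0'; python3 -c "
from h import *
to(452.5,72,31.8,95.14)"
```

```text
clock: 20.0
eef_pos: [456.6, 27.9, 32.2]
tcp_rot: [-3.141, -0.002, 1.661]
contact_force: [-0.2, -0.5, -3.1]
opening: 0.391
clk 20.00 pos [456.6  27.9  32.2] rot [-3.1406e+00 -1.8000e-03  1.6611e+00] F [-0.2 -0.5 -3.1] op 0.391 
 SHIFT [0.03 0.14 0.19] TURN [-0.06 -0.1   0.04]
clock: 20.17
eef_pos: [456.4, 29.8, 32.8]
tcp_rot: [-3.14, -0.002, 1.661]
contact_force: [0.2, -0.2, -3.4]
opening: 0.387
clock: 20.33
eef_pos: [456.3, 31.7, 33.3]
tcp_rot: [-3.141, -0.001, 1.661]
contact_force: [1.2, -7.8, -7.6]
opening: 0.39
clk 20.33 pos [456.3  31.7  33.3] rot [-3.1407e+00 -1.2000e-03  1.6615e+00] F [ 1.2 -7.8 -7.6] op 0.39 
 SHIFT [40.47 -0.15  1.57] TURN [-0.05 -0.07  0.05]
```

```bash
python3 -m jog '255 2 0.1 0.6 0 0 0;255 3 0.1 0.4 0 0.1 0.1;255 3.5 0.1 0.2 0 0.1 0.1;255 3.5 0.1 0.1 0 0.1 0.1;255 3.5 0.1 0.1 0 0.1 0.1'; python3 -c "
from h import *
to(452.5,72,31.8,95.14)"; python3 -m jog '255 3.5 0.1 0.3 0 0.1 0;255 3.5 0.1 0.2 0 0.1 0.1;255 3.5 0.1 0.2 0 0.1 0.1;255 3.5 0.1 0.1 0 0.1 0.1;255 3.5 0.1 0.1 0 0.1 0.1'; python3 -c "
from h import *
to(452.5,72,31.8,95.14)"
```

```text
clock: 20.75
eef_pos: [455.4, 43.5, 32.9]
tcp_rot: [-3.141, -0.001, 1.66]
contact_force: [-0.0, -10.0, -4.6]
opening: 0.395
clk 20.75 pos [455.4  43.5  32.9] rot [-3.1407e+00 -1.5000e-03  1.6596e+00] F [ -0.  -10.   -4.6] op 0.395 
 SHIFT [28.65 -0.39  1.18] TURN [-0.05 -0.09 -0.05]
clock: 21.17
eef_pos: [454.2, 57.3, 33.0]
tcp_rot: [-3.14, -0.004, 1.658]
contact_force: [0.8, -9.8, -5.3]
opening: 0.394
clk 21.17 pos [454.2  57.3  33. ] rot [-3.1404 -0.0035  1.6577] F [ 0.8 -9.8 -5.3] op 0.394 
 SHIFT [14.81 -0.45  1.22] TURN [-0.07 -0.2  -0.16]
```

```bash
python3 -m jog '255 3.5 -0.1 0.6 0 0 -0.1;255 3.5 0 0.4 0 0 0;255 3.5 0 0.2 0 0 0;255 2.5 0 0.2 0 0 0.1;255 2 0 0.1 0 0.1 0.1'; python3 -c "
from h import *
to(452.5,72,31.8,95.14)"
```

```text
clock: 21.58
eef_pos: [453.1, 68.7, 32.5]
tcp_rot: [-3.141, 0.002, 1.662]
contact_force: [1.4, -9.1, -3.7]
opening: 0.389
clk 21.58 pos [453.1  68.7  32.5] rot [-3.1410e+00  1.7000e-03  1.6615e+00] F [ 1.4 -9.1 -3.7] op 0.389 
 SHIFT [ 3.35 -0.33  0.74] TURN [-0.04  0.1   0.06]
```

```bash
python3 -m jog '255 1.7 0 0.3 0 0.1 0.1;255 1.7 0 0.2 0 0.1 0.1;255 1.7 0 0.2 0 0.1 0.1;255 1.7 0 0.1 0 0.1 0;255 1.6 0 0.1 0 0 0'; python3 -m jog '255 1.4 0 0.1 0 0 0;255 1.3 0 0.1 0 0.1 0.1;255 1.3 0 0 0 0 0';python3 -c "
from h import *
to(452.4,75.4,31.8,95.14)"
```

```text
clock: 22.0
eef_pos: [452.7, 73.4, 32.6]
tcp_rot: [-3.141, 0.001, 1.662]
contact_force: [2.3, -9.6, -5.7]
opening: 0.393
clock: 22.25
eef_pos: [452.5, 75.0, 32.6]
tcp_rot: [3.142, 0.003, 1.663]
contact_force: [1.1, -8.9, -5.9]
opening: 0.39
clk 22.25 pos [452.5  75.   32.6] rot [3.1415 0.0033 1.6631] F [ 1.1 -8.9 -5.9] op 0.39 
 SHIFT [ 0.37 -0.03  0.75] TURN [0.   0.19 0.15]
```

```bash
python3 -m jog '255 1.2 0 0.2 0 0.1 0.1'; python3 -m jog '255 1.2 0 0.2 0 0.1 0.1';python3 -m jog '255 1.2 0 0.1 0 0.1 0.1'
```

```text
clock: 22.33
eef_pos: [452.4, 75.3, 32.5]
tcp_rot: [3.141, 0.003, 1.663]
contact_force: [1.0, -16.1, 1.2]
opening: 0.39
clock: 22.42
eef_pos: [452.5, 75.3, 32.5]
tcp_rot: [3.141, 0.003, 1.663]
contact_force: [1.1, -15.7, 0.7]
opening: 0.389
clock: 22.5
eef_pos: [452.4, 75.3, 32.5]
tcp_rot: [3.141, 0.004, 1.663]
contact_force: [1.4, -13.3, -3.8]
opening: 0.39
```

```bash
python3 -m jog '255 1.2 0 0 0 0.1 0.1'; python3 -m jog '255 1.2 0 0 0 0.1 0.1'
```

```text
clock: 22.58
eef_pos: [452.5, 75.3, 32.5]
tcp_rot: [3.141, 0.004, 1.662]
contact_force: [2.5, -12.0, -7.2]
opening: 0.39
clock: 22.67
eef_pos: [452.5, 75.3, 32.5]
tcp_rot: [3.141, 0.004, 1.662]
contact_force: [2.7, -12.3, -5.9]
opening: 0.391
```

Contact at y=75.3, as predicted, so stop 2 wasn't shoved. Now I'll unload, lift and go back to the tray.

```bash
python3 -m jog '255 -1.4 0 0.3 0 0.1 0.1;255 -0.8 0 0 0 0 0'; python3 -c "
from h import *
to(452.7,72.8,32,95.14)"
```

```text
clock: 22.83
eef_pos: [452.8, 72.7, 32.4]
tcp_rot: [3.141, 0.002, 1.661]
contact_force: [0.2, 0.7, -2.8]
opening: 0.388
clk 22.83 pos [452.8  72.7  32.4] rot [3.1407e+00 2.4000e-03 1.6605e+00] F [ 0.2  0.7 -2.8] op 0.388 
 SHIFT [ 0.1  -0.12  0.39] TURN [0.05 0.14 0.  ]
```

```bash
python3 -m jog '255 0 0 -6 0 0 0;255 0 0 -6 0 0 0;255 0 0 -6 0 0 0;255 0 0 0 0 0 0'; python3 -m jog '255 0 0 -8 0 0 0;255 0 0 -10 0 0 0;255 0 0 -12 0 0 0;255 0 0 -8 0 0 0;255 0 0 -4 0 0 0'; python3 -c "
from h import *
to(460.3,-268.3,95,100)"
```

```text
clock: 23.17
eef_pos: [452.8, 73.1, 52.4]
tcp_rot: [3.141, 0.002, 1.66]
contact_force: [0.3, -0.4, -3.1]
opening: 0.393
clock: 23.58
eef_pos: [452.4, 73.7, 98.8]
tcp_rot: [3.141, 0.002, 1.661]
contact_force: [0.2, -0.2, -2.7]
opening: 0.39
clk 23.58 pos [452.4  73.7  98.8] rot [3.1405e+00 1.7000e-03 1.6607e+00] F [ 0.2 -0.2 -2.7] op 0.39 
 SHIFT [-341.32  -22.82    4.33] TURN [ 0.06  0.1  -4.85]
```

```bash
python3 -m jog '255 -20 -1.5 0 0 0 0;255 -35 -2.3 0 0 0 -1;255 -35 -2.3 0 0 0 -1;255 -35 -2.3 0 0 0 -1;255 -35 -2.3 0 0 0 -1';python3 -m jog '255 -35 -2.3 0 0 0 -0.8;255 -35 -2 0 0 0 0;255 -35 0 0 0 0 0;255 -15 0 0 0 0 0;255 0 0 0 0 0 0'; python3 -c "
from h import *
to(460.3,-268.3,95,100)"
```

```text
clock: 24.0
eef_pos: [462.1, -86.2, 102.9]
tcp_rot: [3.134, 0.001, 1.742]
contact_force: [0.9, 0.8, -3.5]
opening: 0.387
clock: 24.42
eef_pos: [480.1, -217.3, 105.2]
tcp_rot: [3.131, 0.005, 1.754]
contact_force: [-0.1, -0.4, -2.9]
opening: 0.386
clk 24.42 pos [ 480.1 -217.3  105.2] rot [3.1309 0.0045 1.7545] F [-0.1 -0.4 -2.9] op 0.386 
 SHIFT [-46.52 -28.89  10.08] TURN [0.62 0.26 0.53]
```

```bash
python3 -m jog '255 -20 -13 0 0.6 0.25 0.5;255 -20 -13 0 0 0 0;255 -5 -2 3 0 0 0;255 0 0 0 0 0 0'; python3 -c "
from h import *
to(460.3,-268.3,40,100)"
```

```text
clock: 24.75
eef_pos: [459.4, -267.4, 102.3]
tcp_rot: [-3.141, -0.001, 1.744]
contact_force: [-0.5, -0.2, -3.6]
opening: 0.39
clk 24.75 pos [ 459.4 -267.4  102.3] rot [-3.1413e+00 -1.2000e-03  1.7436e+00] F [-0.5 -0.2 -3.6] op 0.39 
 SHIFT [-1.13  0.72 62.35] TURN [-0.02 -0.07 -0.1 ]
```

```bash
python3 -m jog '255 -1 0.5 12 0 0 0;255 0 0 14 0 0 0;255 0 0 14 0 0 0;255 0 0 12 0 0 0;255 0 0 0 0 0 0'; python3 -c "
from h import *
to(460.3,-268.3,16,100)"
```

```text
clock: 25.17
eef_pos: [461.1, -263.1, 46.8]
tcp_rot: [3.141, -0.002, 1.745]
contact_force: [-0.9, -0.3, -3.9]
opening: 0.393
clk 25.17 pos [ 461.1 -263.1   46.8] rot [ 3.1408e+00 -2.1000e-03  1.7452e+00] F [-0.9 -0.3 -3.9] op 0.393 
 SHIFT [-5.09 -1.73 30.75] TURN [ 0.04 -0.12 -0.01]
```

```bash
python3 -m jog '255 -5 -1.7 8 0 0 0;255 0 0 10 0 0 0;255 0 0 6 0 0 0;255 0 0 0 0 0 0'; python3 -c "
from h import *
to(460.3,-268.3,12,100)"
```

```text
clock: 25.5
eef_pos: [460.9, -265.9, 20.1]
tcp_rot: [3.141, -0.003, 1.748]
contact_force: [-0.7, 0.2, -3.8]
opening: 0.391
clk 25.50 pos [ 460.9 -265.9   20.1] rot [ 3.1414e+00 -3.1000e-03  1.7481e+00] F [-0.7  0.2 -3.8] op 0.391 
 SHIFT [-2.24 -0.98  8.09] TURN [ 0.01 -0.18  0.16]
```

```bash
python3 -m jog '255 -2.2 -1 3 0 -0.1 0.1;255 0 0 2 0 0 0;255 0 0 0 0 0 0'; python3 -c "
from h import *
to(460.3,-268.3,11,100)"
```

```text
clock: 25.75
eef_pos: [460.5, -268.5, 14.6]
tcp_rot: [3.141, -0.001, 1.746]
contact_force: [0.0, 0.1, -2.7]
opening: 0.39
clk 25.75 pos [ 460.5 -268.5   14.6] rot [ 3.1412e+00 -1.1000e-03  1.7461e+00] F [ 0.   0.1 -2.7] op 0.39 
 SHIFT [ 0.22 -0.14  3.64] TURN [ 0.02 -0.07  0.04]
```

```bash
python3 -m jog '255 0 0 2 0 0 0;255 0 0 0 0 0 0'; python3 -m jog '255 0 0 1 0 0 0;255 0 0 0.3 0 0 0';python3 -m jog '255 0 0 0.5 0 0 0'
```

```text
clock: 25.92
eef_pos: [460.8, -268.9, 13.0]
tcp_rot: [3.141, -0.0, 1.746]
contact_force: [0.7, 0.2, -2.8]
opening: 0.392
clock: 26.08
eef_pos: [461.1, -269.2, 12.0]
tcp_rot: [3.14, 0.0, 1.745]
contact_force: [-0.4, 0.6, -3.1]
opening: 0.39
clock: 26.17
eef_pos: [461.3, -269.3, 11.7]
tcp_rot: [3.139, 0.0, 1.745]
contact_force: [0.0, 0.0, -4.0]
opening: 0.392
```

```bash
python3 -m jog '255 0 0 0.7 0.1 0 0'; python3 -m jog '255 0 0 0.7 0 0 0';python3 -m jog '255 0 0 0.7 0 0 0'
```

```text
clock: 26.25
eef_pos: [461.3, -269.3, 11.1]
tcp_rot: [3.141, 0.001, 1.745]
contact_force: [0.0, 1.1, -2.5]
opening: 0.389
clock: 26.33
eef_pos: [461.4, -269.4, 10.4]
tcp_rot: [3.141, 0.001, 1.745]
contact_force: [0.7, -0.7, -4.6]
opening: 0.386
clock: 26.42
eef_pos: [461.4, -269.4, 10.3]
tcp_rot: [3.141, 0.001, 1.745]
contact_force: [-4.8, 2.2, 18.6]
opening: 0.392
```

The gauge has landed on the tray floor (z force reversed at 10.3 mm, same as at pick-up). Now release.

```bash
python3 -m jog '255 0 0 -0.3 0 0 0'; python3 -m jog '100 0 0 -0.3 0 0 0;0 0 0 -0.3 0 0 0;0 0 0 -0.3 0 0 0;0 0 0 -0.3 0 0 0;0 0 0 0 0 0 0'; python3 -m jog '0 0 0 -5 0 0 0;0 0 0 -10 0 0 0;0 0 0 -15 0 0 0;0 0 0 -25 0 0 0;0 0 0 -25 0 0 0'
```

```text
clock: 26.5
eef_pos: [461.5, -269.4, 10.8]
tcp_rot: [3.141, 0.001, 1.745]
contact_force: [-0.4, -0.3, -3.5]
opening: 0.388
clock: 26.92
eef_pos: [462.6, -270.0, 12.9]
tcp_rot: [3.139, 0.002, 1.746]
contact_force: [-0.9, -0.1, 0.4]
opening: 1.0
clock: 27.33
eef_pos: [459.3, -268.1, 93.0]
tcp_rot: [-3.137, -0.004, 1.746]
contact_force: [0.7, -0.3, 0.2]
opening: 1.001
```

Move aside to see the final state: up, then towards the start pose.

```bash
python3 -m jog '0 0 0 -30 0 0 0;0 0 0 -30 0 0 0;0 0 0 -30 0 0 0;0 0 0 -20 0 0 0;0 -20 -20 0 0 0 0'; python3 -m jog '0 -28 -28 0 0 0 0;0 -28 -28 0 0 0 0;0 -28 -28 0 0 0 0;0 -28 -28 0 0 0 0;0 -28 -28 0 0 0 0'; python3 -m jog '0 -20 -20 0 0 0 0;0 -20 -20 0 0 0 0;0 0 0 0 0 0 0'; python3 - <<'E'
from h import *
print(r.sense()['clock'])
for n in("scene","top"):
    im=optics.grab_frame(n); cv2.imwrite(f"pics/{n}9.png",im[:,:,::-1]); np.save(f"pics/{n}9.npy",im)
t=cv2.imread("pics/top9.png"); s=cv2.imread("pics/scene9.png")
a=cv2.resize(t[150:230,110:310],(800,320),interpolation=2);b=cv2.resize(s[150:220,150:350],(800,280),interpolation=2)
cv2.imwrite("pics/c9.png",np.vstack([a,b]))
im=np.load("pics/top9.npy")
g=contour(im,(280,190,312,224),lambda c:(c.min(2)>135))[0]; print("gauge",rect(cast("top",g,58)))
u=np.array([-0.0896,0.996]); v=np.array([0.996,0.0896]); gray=im.min(2).astype(np.float32)
for off in(-6,8):
  ss=np.arange(-165,165,1.0); XY=np.array([451,85.])+ss[:,None]*u+off*v
  uv=proj("top",np.c_[XY,np.full(len(ss),24.)]).astype(np.float32)
  val=cv2.remap(gray,uv[None,:,0],uv[None,:,1],cv2.INTER_CUBIC)[0]; b=val>130
  print(off,[(round(float(ss[i]+(130-val[i])/(val[i+1]-val[i])),1),'up' if b[i+1] else 'dn') for i in np.where(np.diff(b.astype(int)))[0]])
d=np.abs(im.astype(int)-np.load("pics/top0.npy")).max(2)
m=(cv2.medianBlur((d>60).astype(np.uint8),3))[:235,100:415]; n,_,st,c=cv2.connectedComponentsWithStats(m)
print([(st[i].tolist(),) for i in range(1,n) if st[i][4]>5])
E
```

```text
clock: 27.75
eef_pos: [446.0, -290.1, 217.6]
tcp_rot: [3.139, 0.001, 1.748]
contact_force: [0.3, -1.6, 0.4]
opening: 0.999
clock: 28.17
eef_pos: [331.8, -456.5, 226.9]
tcp_rot: [3.131, 0.01, 1.756]
contact_force: [0.6, -0.2, 1.0]
opening: 0.999
clock: 28.42
eef_pos: [293.4, -510.5, 230.5]
tcp_rot: [3.132, 0.015, 1.752]
contact_force: [-0.7, -0.5, -0.1]
opening: 1.002
28.4167
gauge (array([ 465.7, -281.9]), array([37.8, 63.3]), 8.7)
-6 [(-163.2, 'up'), (-42.6, 'dn'), (-30.3, 'up'), (7.2, 'dn'), (21.9, 'up'), (59.2, 'dn'), (74.3, 'up'), (109.7, 'dn'), (125.4, 'up'), (135.2, 'dn')]
8 [(-163.8, 'up'), (-43.0, 'dn'), (-30.4, 'up'), (9.2, 'dn'), (22.7, 'up'), (59.5, 'dn'), (74.6, 'up'), (109.6, 'dn')]
[([96, 199, 5, 14, 61],), ([187, 198, 19, 3, 40],), ([45, 201, 11, 15, 134],), ([62, 200, 7, 15, 73],), ([74, 200, 12, 14, 138],), ([204, 208, 3, 2, 6],), ([191, 211, 4, 2, 8],), ([97, 215, 5, 3, 11],), ([66, 217, 4, 4, 10],), ([77, 216, 4, 4, 12],), ([83, 216, 4, 3, 10],), ([48, 218, 8, 3, 16],)]
```

View pics/c9.png

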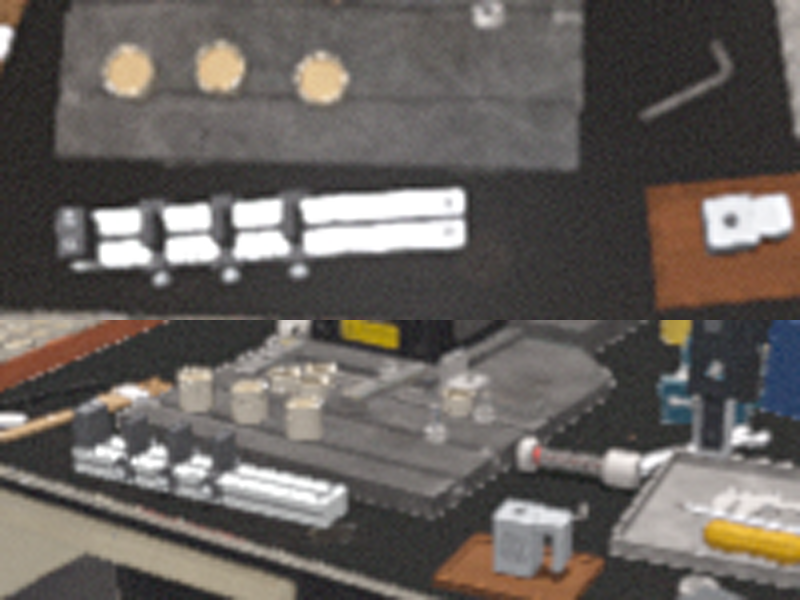

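The final pictures show three stops evenly spaced (top crop (152,225), (222,225), (292,220)) and the gauge upright in its tray at (745,220). The picture difference changes only at the stops and the gauge.

```bash
python3 -c "
from rig import ticket
print(ticket.sign_off())"
```

```text
the job is handed in; nothing more can be done
None
```

I set all three stops with the larger gauge, stood it upright in its tray again, and handed the job in at about 28.5 s of the 72 s allowed. The sign-off gives no verdict.

- **Presses:** each stop dragged at about 9 N. Each press below is the wrist reading minus that drag, and single readings vary by about 1.5 N.
  - **End stop:** about 5–7 N.
  - **Stop 1:** about 4–5 N.
  - **Stop 2:** about 3–5 N. The first touch read about 7 N, close to the 8 N limit, then settled.
- **Neighbours not shoved:** the gauge bedded against stops 1 and 2 within about 0.1 mm of where I had worked out it should, so neither moved.
- **Gaps in the last picture:** stop spacings came out at 51.0 and 51.0 mm, as wanted. The end-stop gap reads 47 mm to stop 1's centre against the wanted 45 mm. Bright edges blur the end stop's face by about 2 mm in the picture, so there I rely on the felt contact.
- **Gauge and surroundings:** the gauge stands within about 8 mm of the tray's centre, 3 mm from where I picked it up. Comparing the first and last top pictures, only the stops and the gauge had moved. The gripper was empty and clear of everything.

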